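# Load and gas an anaerobic culture chamber

### The arm

A 6-joint arm with a two-finger parallel gripper is mounted at the origin on the work surface. World frame = base frame: x ahead of the robot, y to its left, z up, the work surface at z = 0. Lengths are in mm, angles in degrees, forces in N, time in s.
With the tool pointing down it reaches from about 300 to 850 mm from the base axis. Payload 4.2 kg.
Tool frame: the origin (TCP) lies at the very end of the fingers, on their centre line; the grasp point (between the pads) lies 19 mm behind it; z points along the fingers, y is the line along which they close (so a half turn about z gives the same grasp; the last joint's range is limited). The gripper opens to 91 mm and grips with 3 to 60 N. Pads are 32 mm wide; open, the fingers measure 118 mm over their backs; the gripper's body (76 mm by 178 mm) begins 60 mm behind the grasp point.
Start: joints at [71.62, 18.312, 89.639, -0, 72.044, -1.146], TCP at [170.366, 549.198, 213.976] pointing down, gripper open.
Joint ranges: [-177.97, 177.97], [-48.28, 115.42], [12.27, 149.76], [-77.06, 257.06], [2.81, 150.46], [-146.56, 146.56]. Speed limits (degrees/s): [147.25, 147.25, 180, 180, 180, 180].

### API

Orientations are given as [roll, pitch, yaw] about the fixed x, y, z axes, in that order (R = Rz(yaw) Ry(pitch) Rx(roll)).
In Python, from workcell import env, eyes gives the robot as it stands.
- The arm moves only by the tool send_rows, never from a script. Its argument "targets" is text: rows parted by semicolons, each of 7 numbers parted by spaces: the shift along the tool's x, y, z in m, then the turn, a rotation vector about the tool's x, y, z in degrees, then the opening in per cent of the stroke, from 0 (shut) to 100 (fully open). A call has 1 to 12 rows; each row is the pose to reach, as a shift and turn from the pose commanded when the call began, along the tool's axes at that moment; what a row does not reach only later rows make up. A row lasts 1/12 s, in which the tool goes at most 41.7 mm and 7.16 degrees, less where a joint would pass 70% of its speed; a pose out of reach is approached as far as the arm can. A call with a gripper value outside its range is refused whole. The fingers move at their own pace and stop on an object; "grip_force" is the grip in N (left out, the last holds). Time passes only in rows, so rows that repeat a pose let the fingers close. It gives the time, the measured TCP pose, the force, the opening and the grip force at its end, in the units of the state.
- env.state(): the state, without advancing time (a new reading comes with each control period).
- eyes.grab_frame(name): name is "side" or "top" or "wrist"; returns a dict with "image" (420x560x3 uint8, blue, green, red), "fovy" (degrees; the focal length in pixels is half the picture's height over the tangent of half this angle, whatever the lens; pixels are square), "cx", "cy" (the principal point, pixels), "D" ([k1, k2, p1, p2, k3] as OpenCV has them; the pictures are not rectified), "eye" and "attitude" of the camera in the world. Camera axes: x right, y up, looking along -z (the intrinsics and any distortion apply to the point x, -y, -z); pixel columns grow to the right and rows downward; lengths in mm; the calibration is good to about 2 mm. A picture is of the moment at which its call begins. There is no depth.
- env.job_done(): hands the job in; it is judged then, once.
The state is a dict: "time_s": time; "qpos": joint angles; "qvel": joint speeds; "effort": joint torques, N m; "ee_pos": TCP position; "ee_rot": TCP orientation; "force": force on the tool from outside, world axes, zero at the start; "torque": the same for the moment, N m; "gripper_width": finger opening in mm; "gripper_force": force on a finger pad.
Only numpy, scipy, OpenCV 4.12 (cv2) and the standard library are available. Lean on these libraries where they do the work, as an engineer would, in place of code of your own. Each camera call takes 0.05 s, during which the arm holds its last target. There are 200 camera calls.

### The job

Set every culture dish and the catalyst canister flat on the chamber floor of the gassing station, side by side and not stacked, then lower the clear hood gently over the two locating pins until its flange lies flush on the base plate all round. With the hood on, open the gas valve all the way (anticlockwise) until you feel the stop, then turn it back a quarter turn and let go. Leave the glassware and the other things on the bench where they are.

Things in the scene. Friction and masses are not known exactly. Their poses are not given: they have to be found in the camera images.
- station: The fixed gassing station: a white base plate 12 mm thick, x -95 to +185 mm, y -140 to +140 mm; origin on the bench under the middle of the chamber floor, z up. A black seal line marks the chamber floor. At x +140, y 0 stands a brass gate valve on a pillar, copper pipes beside it (to y +-104, up to 74 mm above the bench), a handwheel on top.
- pin_left (a point): Tip of one of two upright steel locating pins on the station's base plate, at station x 0, y +117 mm (the other: y -117 mm). Each is 10 mm in diameter and 22 mm tall above the plate, its top 9 mm tapered.
- pin_right (a point): Tip of the other locating pin, at station x 0, y -117 mm; like the first.
- chamber_floor (a point): Middle of the chamber floor, on top of the base plate, 12 mm above the bench, axes parallel to the station's. Under the hood there is room of 132 mm along x, 200 mm along y and 50 mm in height, so a dish's centre must lie within +-41 mm in x and +-75 mm in y.
- hood: Loose hood, 0.45 kg: clear plastic box open below, 140 (x) by 208 (y) by 54 mm high, on an 8 mm thick aluminium flange, 152 by 260 mm. At each end of the flange a 14 mm hole (x 0, y -117 and +117 mm) goes over a pin; it fits either way round. Origin: centre of the flange's underside, z up; seated, it is at point chamber_floor. Starts upright on clear bench.
- hood_handle (a point): Middle of the hood's straight handle, a black bar 100 mm long along the hood's y, 14 mm wide (x) and 14 mm high, 86 mm above the flange's underside; 25 mm of free height under the bar. Axes parallel to the hood's.
- valve (a joint): Angle of the gate valve's handwheel (rad), growing anticlockwise seen from above, which opens it. It starts shut or up to 0.4 turn open and has roughly two turns to go to the hard stop at fully open; the stop must be felt (the wheel goes no farther). Packing friction is about 0.12 N m; it stays where it is left. A quarter turn is 1.57.
- wheel_centre (a point): Centre of the handwheel, on its upright axis, 136 mm above the bench: a solid grey fluted disc 60 mm in diameter, 16 mm thick, with a white index bar on top (along the point's x, which turns with the wheel). Below it are only the stem and bonnet, at most 32 mm across; the valve body's top is 50 mm below the wheel's centre.
- canister: Catalyst canister: an upright perforated steel cylinder 32 mm in diameter and 26 mm high, 50 g. Origin at its centre, z along its axis.
- dish1: Culture dish with its lid on and pale agar inside: a flat clear plastic disc 50 mm in diameter and 14 mm high, 20 g, starting flat on the bench. Origin at its centre, z along its axis. It may be absent (None).
- dish2: Culture dish with its lid on and pale agar inside: a flat clear plastic disc 50 mm in diameter and 14 mm high, 20 g, starting flat on the bench. Origin at its centre, z along its axis. It may be absent (None).
- dish3: Culture dish with its lid on and pale agar inside: a flat clear plastic disc 50 mm in diameter and 14 mm high, 20 g, starting flat on the bench. Origin at its centre, z along its axis. It may be absent (None).
- dish4: Culture dish with its lid on and pale agar inside: a flat clear plastic disc 50 mm in diameter and 14 mm high, 20 g, starting flat on the bench. Origin at its centre, z along its axis. It may be absent (None).
- beaker: Small glass beaker, 42 mm in diameter, 60 mm high, on the bench among the dishes; origin under its centre. Bystander: leave it where it is.
- stain: Small amber stain bottle, 32 mm in diameter, 62 mm high, on the bench among the dishes; origin under its centre. Bystander: leave it where it is.
- lamp: Glass spirit lamp with its cap on, 68 mm in diameter, 84 mm high; origin under its centre. Bystander: leave it where it is.
- slidebox: Grey slide box, 85 x 85 x 32 mm; origin under its centre. Bystander: leave it where it is.
- test_tube: Stoppered test tube lying on the bench, 16 mm in diameter, 158 mm long along its x; origin under its middle. Bystander: leave it where it is.
There are look-alikes about, which are no part of the job. Leave any black or orange look-alike of the dish4 alone. Leave any blue look-alike of the dish1 alone.

How it is judged:
By the outcome, as a careful person would: the job done as asked, in the order asked, and still so for the second after the job is handed in, with the robot touching nothing.
Of dish1, dish2, dish3, dish4 only 2 to 4 are there at a start; the rules pass over those that are not, and their reading is None.
At some moment in a run one of dish1, dish2, dish3, dish4 may be knocked a few centimetres aside while the robot is not near it.
It also fails if it takes over 210 s, if anything falls off the work surface, if the arm or the gripper's body presses on something with over 40 N, if the wrist force passes 120 N, or if a joint passes its speed limit or range.

## Working session

There is one attempt and no reset: what is moved stays moved. The work goes in short steps, Python scripts to look and compute and a tool call to move; the robot and the scene stay as the last step left them, time stands still between calls to the robot, and variables do not carry over. Pictures are saved under pics/ and viewed, at most 14 in all, crops included, and the job is handed in when it is done.

Besides the shell and the picture viewer there is one more tool, called by a JSON object that holds its "api" and its "payload". send_rows: Moves the arm, as the interface text tells. Its arguments: {"type":"object","properties":{"targets":{"type":"string"},"grip_force":{"type":"number"}},"required":["targets"]}

```bash
ls; mkdir -p pics
cat > h.py <<'E'
import numpy as np, cv2
from scipy.spatial.transform import Rotation as R
from workcell import env, eyes
def grab(n,save=None):
    f=eyes.grab_frame(n)
    if save: cv2.imwrite(f'pics/{save}.png',f['image'])
    return f
def K(f):
    F=f['image'].shape[0]/2/np.tan(np.radians(f['fovy'])/2)
    return np.array([[F,0,f['cx']],[0,F,f['cy']],[0,0,1]])
def rot(f):
    a=np.array(f['attitude'],float)
    if a.shape==(3,3): return a
    if a.size==3: return R.from_euler('xyz',a,degrees=True).as_matrix()
    raise ValueError(a)
def cast(f,px,z):
    p=cv2.undistortPoints(np.array(px,float).reshape(-1,1,2),K(f),np.array(f['D'],float)).reshape(-1,2)
    d=np.c_[p[:,0],-p[:,1],-np.ones(len(p))]@rot(f).T
    e=np.array(f['eye'],float)
    return e+d*((z-e[2])/d[:,2])[:,None]
def proj(f,P):
    c=(np.array(P,float).reshape(-1,3)-np.array(f['eye']))@rot(f)
    c=c*[1,-1,-1]
    return cv2.projectPoints(c,np.zeros(3),np.zeros(3),K(f),np.array(f['D'],float))[0].reshape(-1,2)
E
python3 - <<'E'
from h import *
for n in ('top','side','wrist'):
    f=grab(n,n+'0'); print(n,{k:v for k,v in f.items() if k!='image'})
print(env.state())
a=cv2.imread('pics/top0.png')
cv2.imwrite('pics/top0b.png',cv2.resize(a,(800,600),interpolation=cv2.INTER_CUBIC))
E
```

```text
pics
top {'fovy': 50.93726160008886, 'cx': 269.98441178453004, 'cy': 206.65540667597577, 'D': array([-0.07828593,  0.        ,  0.        ,  0.        ,  0.        ]), 'eye': array([ 298.6399274 ,  -33.34395936, 1414.58684771]), 'attitude': array([ 10.91371018,   0.30136729, -88.81941308])}
side {'fovy': 49.787542930257544, 'cx': 270.37263436970085, 'cy': 210.43581860118064, 'D': array([0.03833648, 0.        , 0.        , 0.        , 0.        ]), 'eye': array([-175.36554145, -699.52318142,  666.35333246]), 'attitude': array([ 60.31254852,  -0.22176973, -45.45768241])}
wrist {'fovy': 68.32517085592353, 'cx': 278.23193966262374, 'cy': 209.35415639981287, 'D': array([-0.05181425,  0.        ,  0.        ,  0.        ,  0.        ]), 'eye': array([ 99.93269938, 570.24936069, 383.65911719]), 'attitude': array([-15.10709158,   0.10168493,  72.7309114 ])}
{'time_s': 0.15, 'qpos': array([ 7.16207366e+01,  1.83426091e+01,  8.96903160e+01, -4.25407368e-04,
        7.20432367e+01, -1.14420255e+00]), 'qvel': array([ 0.03622738, -0.14640634, -0.24528797, -0.07264475,  0.19288944,
        0.01307197]), 'effort': array([ 7.12033943e-04, -4.12775731e+01, -2.32155150e+01,  7.25695747e-02,
        4.34657838e-02, -1.28710153e-04]), 'ee_pos': array([170.2343868 , 548.82752919, 213.31983778]), 'ee_rot': array([-1.79923845e+02, -1.11642585e-03,  1.62765070e+02]), 'force': array([-0.02096147, -0.02647123,  0.46152267]), 'torque': array([-0.01133902,  0.07863467, -0.07054159]), 'gripper_force': 0.0, 'gripper_width': 91.24374076752625}
```

View pics/top0b.png

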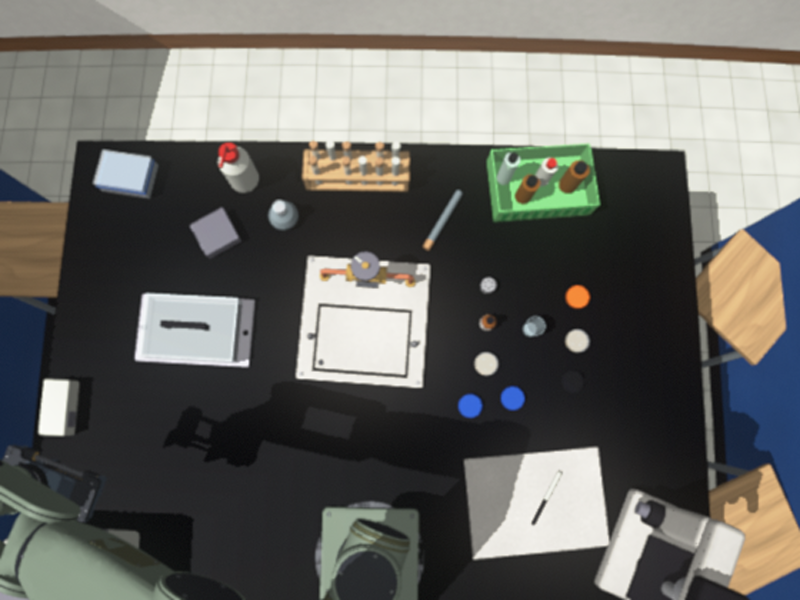

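View pics/side0.png

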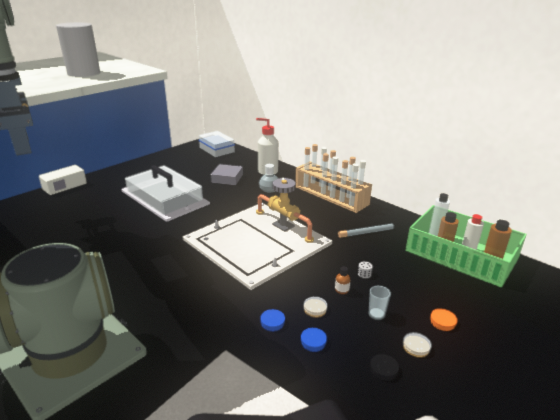

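The top view (800x600) shows the station around (365,320), the hood around (195,330), pale dishes at (486,363) and (577,341), and the canister at (488,285). The blue, orange and black discs are decoys. The side view also has a pale disc at its bottom edge, (428,418), which I'll cast too.

Run:
```python
from h import *
f=grab('top'); s=grab('side'); a=f['image']
print('side spot',cast(s,[[428,418]],14))
sc=0.7
def P(x,y,z): return cast(f,[[x*sc,y*sc]],z)[0].round(0)
hsv=cv2.cvtColor(a,cv2.COLOR_BGR2HSV)
m=((hsv[...,2]>120)&(hsv[...,1]<70)).astype(np.uint8)
n,l,st,c=cv2.connectedComponentsWithStats(m)
for i in range(1,n):
    if 60<st[i,4]<9000 and 130<c[i,1]<380 and 40<c[i,0]<480: print(c[i].round(1),st[i],cast(f,[c[i]],14)[0].round(0))
# station quad
for thr,name,roi,z in ((110,'station',(200,175,105,100),12),(90,'hood',(85,195,100,70),8)):
    x,y,w,h=roi; g=cv2.cvtColor(a,cv2.COLOR_BGR2GRAY)[y:y+h,x:x+w]
    cs,_=cv2.findContours((g>thr).astype(np.uint8),cv2.RETR_EXTERNAL,cv2.CHAIN_APPROX_NONE)
    k=np.vstack([q for q in cs if cv2.contourArea(q)>100]).reshape(-1,2)+[x,y]
    W=cast(f,k,z)[:,:2].astype(np.float32); print(name,cv2.minAreaRect(W))
    print(cv2.boxPoints(cv2.minAreaRect(W)).round(0).tolist())
print('canister',P(488,284,26),'wheel',P(365,263,144),'handle',P(164,324,86),P(210,327,86))
for n,x,y in (('beaker',535,326),('stain',487,322),('tube',442,220),('lamp',283,214)): print(n,P(x,y,40))
b=s['image'][230:420,170:480]; cv2.imwrite('pics/sidec.png',cv2.resize(b,None,fx=2.5,fy=2.5,interpolation=cv2.INTER_CUBIC))
b=a[150:280,80:450]; cv2.imwrite('pics/topc.png',cv2.resize(b,None,fx=2.15,fy=2.15,interpolation=cv2.INTER_CUBIC))
```

```text
side spot [[ 341.36323524 -549.34856101   14.        ]]
[310.9 150.5] [300 133  23  36 155] [ 761. -152.   14.]
[195.5 149.4] [188 140  16  20 227] [758. 232.  14.]
[149.5 161.7] [134 146  32  32 604] [713. 384.  14.]
[254.2 226.2] [ 207  177   94   95 7092] [504.  29.  14.]
[341.4 199.1] [337 194  10  11  85] [ 598. -252.   14.]
[134.7 230.7] [  94  205   84   52 3547] [481. 415.  14.]
[372.6 228.8] [366 222  15  13 109] [ 503. -352.   14.]
[403.6 238.2] [396 231  16  16 201] [ 474. -451.   14.]
[339.8 254.3] [332 247  17  16 209] [ 419. -245.   14.]
[238.4 377.7] [ 221  356   50   63 1279] [36. 65. 14.]
station ((518.418701171875, 28.544876098632812), (283.03021240234375, 298.57452392578125), 86.91732025146484)
[[362.0, -105.0], [660.0, -121.0], [675.0, 162.0], [377.0, 178.0]]
hood ((483.3663635253906, 414.0945739746094), (265.45355224609375, 160.6060028076172), 88.37220001220703)
[[399.0, 284.0], [560.0, 279.0], [567.0, 544.0], [407.0, 549.0]]
canister [ 596. -251.   26.] wheel [611.  23. 144.] handle [482. 455.  86.] [478. 354.  86.]
beaker [ 501. -352.   40.]
stain [ 508. -245.   40.]
tube [ 740. -145.   40.]
lamp [748. 218.  40.]
```

View pics/topc.png

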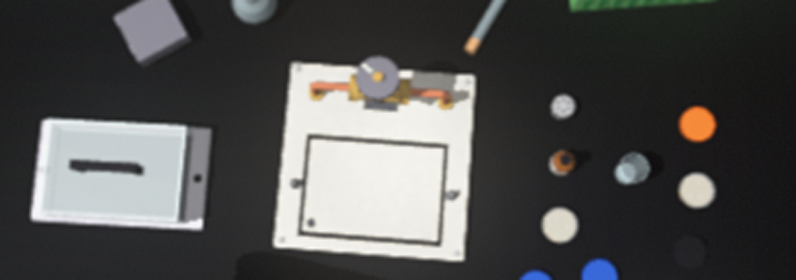

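The close view agrees with the masks. There are two pale dishes at world (419,-245) and (474,-451), the canister near (596,-251), the station yawed about -3° and the hood about -2°. I'll move above the dishes for a close look.

{"api": "send_rows", "payload": {"targets": "-0.035 -0.024 -0.007 0 0 6;-0.07 -0.048 -0.014 0 0 12 100"}}

```text
invalid input at $.targets[0]: expected 7 numbers
```

{"api": "send_rows", "payload": {"targets": "-0.035 -0.024 -0.007 0 0 6 100;-0.07 -0.048 -0.014 0 0 12 100;-0.105 -0.072 -0.021 0 0 18 100;-0.14 -0.096 -0.03 0 0 24 100;-0.175 -0.12 -0.037 0 0 30 100;-0.21 -0.145 -0.044 0 0 36 100;-0.245 -0.17 -0.051 0 0 42 100;-0.28 -0.195 -0.058 0 0 48 100;-0.315 -0.22 -0.065 0 0 54 100;-0.35 -0.243 -0.072 0 0 60 100;-0.385 -0.267 -0.079 0 0 66 100;-0.41 -0.285 -0.086 0 0 72 100"}}

```text
time_s: 1.25
ee_pos: [474.2, 158.8, 298.8]
ee_rot: [-180.0, -0.0, 90.5]
force: [0.7, 0.2, 0.3]
gripper_width: 90.9
gripper_force: 0.0
```

```bash
cat >> h.py <<'E'
def shift(x,y,z,yaw):
    """numbers (m, deg) for send_rows from the present pose to a world pose, tool down"""
    s=env.state(); T=R.from_euler('xyz',s['ee_rot'],degrees=True)
    G=R.from_euler('xyz',[180,0,yaw],degrees=True)
    d=T.inv().apply(np.array([x,y,z])-s['ee_pos'])/1000
    print(np.round(d,4),np.round((T.inv()*G).as_rotvec(degrees=True),1),'q6 after ~',round(np.degrees(np.arctan2(y,x))+90-yaw,0))
E
python3 - <<'E'
from h import *
s=env.state(); print(s['time_s'],s['ee_pos'],s['ee_rot'],s['qpos'],s['force'])
shift(430,-330,300,0)
E
```

```text
1.25 [474.17109436 158.82323579 298.79297931] [-1.79987778e+02 -1.01479889e-02  9.04546985e+01] [1.71915923e+01 8.95557289e+00 9.00876472e+01 1.34039221e-02
 8.09655616e+01 1.67347869e+01] [0.66393081 0.2035361  0.31922262]
[-0.4885 -0.048  -0.0013] [-0.   0.  90.5] q6 after ~ 52.0
```

{"api": "send_rows", "payload": {"targets": "-0.04 -0.004 0 0 0 7 100;-0.08 -0.008 0 0 0 14 100;-0.12 -0.012 0 0 0 21 100;-0.16 -0.016 0 0 0 28 100;-0.20 -0.02 0 0 0 35 100;-0.24 -0.024 0 0 0 42 100;-0.28 -0.028 0 0 0 49 100;-0.32 -0.032 0 0 0 56 100;-0.36 -0.036 0 0 0 63 100;-0.40 -0.04 0 0 0 70 100;-0.44 -0.044 0 0 0 77 100;-0.48 -0.048 0 0 0 84 100"}}

```text
time_s: 2.25
ee_pos: [431.2, -321.8, 298.6]
ee_rot: [-180.0, -0.0, 6.4]
force: [-0.5, 0.6, -0.0]
gripper_width: 91.0
gripper_force: 0.0
```

{"api": "send_rows", "payload": {"targets": "0 0 0 0 0 6.5 100;0 0 0 0 0 6.5 100;0 0 0 0 0 6.5 100;0 0 0 0 0 6.5 100"}}

```text
time_s: 2.58
ee_pos: [431.9, -318.9, 298.6]
ee_rot: [-180.0, 0.0, 0.5]
force: [-0.4, -0.3, 0.4]
gripper_width: 91.0
gripper_force: 0.0
```

```bash
cat > look.py <<'E'
from h import *
import sys
def white(f,lo=300,z=14):
    hsv=cv2.cvtColor(f['image'],cv2.COLOR_BGR2HSV)
    m=((hsv[...,2]>110)&(hsv[...,1]<80)).astype(np.uint8)
    n,l,st,c=cv2.connectedComponentsWithStats(m)
    for i in range(1,n):
        if st[i,4]>lo:
            k=max(cv2.findContours((l==i).astype(np.uint8),cv2.RETR_EXTERNAL,cv2.CHAIN_APPROX_NONE)[0],key=len).reshape(-1,2)
            W=cast(f,k,z)[:,:2].astype(np.float32); (cx,cy),r=cv2.minEnclosingCircle(W)
            print(c[i].round(0),st[i,4],'circle',round(cx),round(cy),'r',round(r,1))
E
python3 - <<'E'
from look import *
s=env.state(); print(s['time_s'],s['ee_pos'],s['ee_rot'])
f=grab('wrist','w1'); print(f['eye'],f['attitude']); white(f)
f=grab('top','top1'); white(f,60); print(proj(f,[[341,-549,14]]))
E
```

```text
2.5833 [ 431.94401603 -318.89976142  298.56799426] [-1.79964623e+02  1.88271275e-03  4.58437748e-01]
[ 504.76021414 -318.88247615  469.01334481] [-1.50440237e+01  1.31225156e-02 -8.95754072e+01]
[ 85. 100.] 12302 circle 511 0 r 180.5
[231.  55.] 465 circle 599 -254 r 16.8
[ 57. 152.] 10491 circle 467 20 r 116.5
[304. 129.] 568 circle 500 -356 r 23.0
[373. 149.] 962 circle 475 -456 r 26.0
[233. 185.] 867 circle 420 -251 r 25.3
[285. 318.] 5179 circle 191 -348 r 144.2
[296.  13.] 15230 circle 1365 -39 r 1057.3
[293.  77.] 42693 circle 1150 -39 r 1027.4
[165. 119.] 314 circle 869 331 r 55.6
[ 85. 119.] 916 circle 861 622 r 76.9
[355. 118.] 240 circle 879 -305 r 44.9
[253. 115.] 86 circle 883 42 r 25.9
[382. 120.] 178 circle 877 -392 r 40.5
[311. 151.] 169 circle 763 -150 r 70.2
[196. 150.] 255 circle 758 230 r 35.1
[149. 162.] 624 circle 713 385 r 57.2
[545. 198.] 71 circle 612 -922 r 103.4
[254. 226.] 7241 circle 511 29 r 196.5
[392. 333.] 19550 circle 227 -453 r 425.6
[341. 199.] 90 circle 598 -251 r 18.0
[135. 231.] 3624 circle 483 411 r 150.5
[385. 219.] 68 circle 530 -394 r 24.6
[492. 236.] 101 circle 484 -744 r 47.5
[340. 254.] 217 circle 419 -245 r 26.7
[495. 289.] 239 circle 315 -748 r 102.7
[ 37. 285.] 758 circle 299 723 r 67.5
[235. 387.] 2724 circle 13 73 r 107.3
[ 49. 388.] 568 circle -56 692 r 132.0
[ 31. 403.] 2141 circle -64 710 r 116.3
[278. 407.] 1356 circle -83 -64 r 108.5
[[435.22977138 280.32247881]]
```

View pics/w1.png

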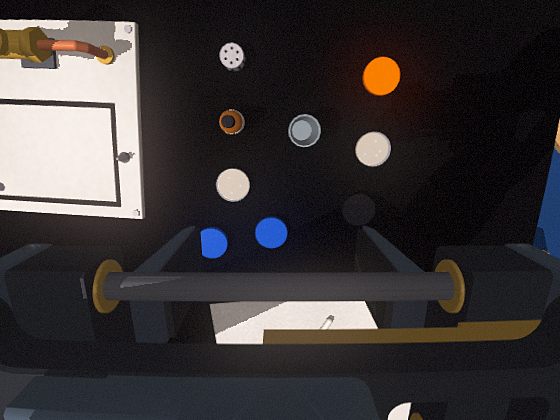

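View pics/top1.png

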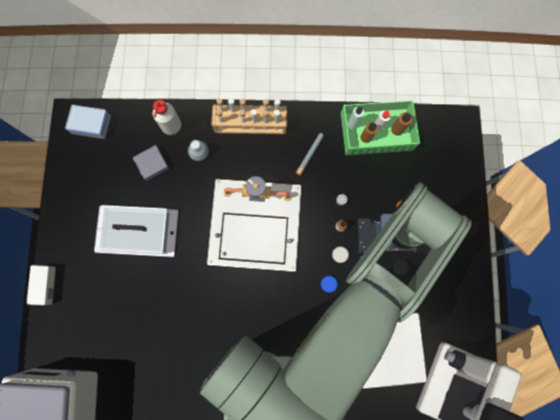

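Both views show only two pale dishes, at wrist pixels (233,185) and (373,149), plus the canister at (231,55). The cluster is spaced by about 90 mm. The white thing in the side view was the corner of the paper. I'll go down above dish A.

{"api": "send_rows", "payload": {"targets": "-0.004 -0.02 0.035 0 0 0 100;-0.008 -0.04 0.07 0 0 0 100;-0.012 -0.06 0.105 0 0 0 100;-0.012 -0.069 0.14 0 0 0 100;-0.012 -0.069 0.17 0 0 0 100;-0.012 -0.069 0.2 0 0 0 100;-0.012 -0.069 0.225 0 0 0 100;-0.012 -0.069 0.238 0 0 0 100;-0.012 -0.069 0.238 0 0 0 100"}}

```text
time_s: 3.43
ee_pos: [417.8, -248.7, 58.1]
ee_rot: [-179.8, 0.3, 0.4]
force: [-0.5, -0.0, -0.5]
gripper_width: 91.6
gripper_force: 0.0
```

Run:
```python
from look import *
s=env.state(); print(s['time_s'],s['ee_pos'],s['ee_rot'])
f=grab('wrist','w2'); white(f); print(proj(f,[s['ee_pos'],[420,-250,14]]))
```

```text
3.4333 [ 417.84780948 -248.68355783   58.10106875] [-179.80201153    0.29849106    0.42389002]
[ 44. 126.] 19309 circle 483 -76 r 97.7
[460. 110.] 4485 circle 502 -370 r 36.1
[546. 157.] 1670 circle 473 -448 r 24.6
[281. 225.] 3554 circle 420 -250 r 25.5
[[277.44715161 253.31766455]
 [279.60587309 226.32340924]]
```

View pics/w2.png

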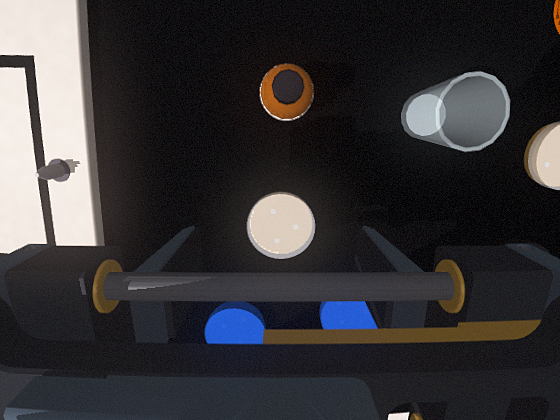

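The dish is centred at pixel (281,225), world (420,-250). Gripping it now.

{"api": "send_rows", "payload": {"targets": "0.002 0.001 0.02 0 0 0 100;0.002 0.001 0.038 0 0 0 100;0.002 0.001 0.05 0 0 0 100;0.002 0.001 0.055 0 0 0 100;0.002 0.001 0.055 0 0 0 100;0.002 0.001 0.055 0 0 0 45;0.002 0.001 0.055 0 0 0 45;0.002 0.001 0.055 0 0 0 45;0.002 0.001 0.055 0 0 0 45;0.002 0.001 0.055 0 0 0 45;0.002 0.001 0.055 0 0 0 45;0.002 0.001 0.055 0 0 0 45", "grip_force": 10}}

```text
time_s: 4.48
ee_pos: [421.6, -251.9, 5.7]
ee_rot: [180.0, -0.0, 0.3]
force: [-0.1, -0.0, 1.6]
gripper_width: 49.2
gripper_force: 10.0
```

{"api": "send_rows", "payload": {"targets": "0 0 0 0 0 0 45;0 0 -0.01 0 0 0 45;0 0 -0.03 0 0 0 45;0 0 -0.06 0 0 0 45;0 0 -0.09 0 0 0 45;0 0 -0.12 0 0 0 45;0 0 -0.14 0 0 0 45;0 0 -0.15 0 0 0 45;0 0 -0.15 0 0 0 45"}}

```text
time_s: 5.23
ee_pos: [422.7, -252.6, 157.5]
ee_rot: [179.9, -0.2, 0.3]
force: [0.2, -0.1, -0.8]
gripper_width: 49.2
gripper_force: 10.0
```

Run:
```python
from look import *
s=env.state(); print(s['time_s'],s['ee_pos'],s['ee_rot'],s['gripper_width'])
# pin & seal line from top (w1 wrist frame corners of seal, right side) : dark line components on white plate
f=grab('top'); 
a=f['image']; g=cv2.cvtColor(a,cv2.COLOR_BGR2GRAY)
x,y,w,h=214,206,84,66
m=(g[y:y+h,x:x+w]<120).astype(np.uint8)
n,l,st,c=cv2.connectedComponentsWithStats(m)
for i in range(1,n):
    if st[i,4]>5:
        k=np.argwhere(l==i)[:,::-1]+[x,y]; W=cast(f,k,12)[:,:2].astype(np.float32); r=cv2.minAreaRect(W)
        print(st[i],r)
shift(475,10,120,-3)
```

```text
5.2333 [ 422.69866465 -252.57736977  157.5194274 ] [179.86185481  -0.2275049    0.26605597] 49.172764334311346
[ 9  7 65  7 71] ((537.7613525390625, 27.545631408691406), (207.573974609375, 10.902607917785645), 88.4191665649414)
[ 8 18  1  7  7] ((499.2336120605469, 132.55337524414062), (19.492637634277344, 0.0005681216716766357), 2.3181731700897217)
[ 3 26  5  6 17] ((474.6291809082031, 141.21437072753906), (16.146438598632812, 12.863673210144043), 2.3273160457611084)
[81 40  3 26 38] ((403.0516052246094, -109.48939514160156), (6.2892584800720215, 79.44058227539062), 86.0218734741211)
[ 5 50 66  8 90] ((396.2794189453125, 34.98015594482422), (207.44639587402344, 10.980819702148438), 87.69034576416016)
[  0  60  74   6 245] ((368.5737609863281, 37.32781982421875), (15.774097442626953, 231.07040405273438), 1.2249093055725098)
[ 0.0545 -0.2617  0.0357] [ 0.  -0.1  3.3] q6 after ~ 94.0
```

{"api": "send_rows", "payload": {"targets": "0.005 -0.03 0 0 0 0 45;0.012 -0.065 0 0 0 1 45;0.018 -0.1 0 0 0 2 45;0.025 -0.135 0 0 0 3 45;0.032 -0.17 0 0 0 3 45;0.04 -0.205 0 0 0 3 45;0.046 -0.235 0 0 0 3 45;0.052 -0.255 0 0 0 3 45;0.0545 -0.261 0 0 0 3 45;0.0545 -0.261 0 0 0 3 45"}}

```text
time_s: 6.12
ee_pos: [474.2, 10.5, 153.8]
ee_rot: [180.0, 0.2, -2.6]
force: [0.1, -0.6, -0.1]
gripper_width: 49.4
gripper_force: 10.0
```

Run:
```python
from look import *
s=env.state(); print(s['time_s'],s['ee_pos'],s['ee_rot'])
f=grab('wrist','w3'); print(f['eye'])
g=cv2.cvtColor(f['image'],cv2.COLOR_BGR2GRAY)
m=(g<90).astype(np.uint8); m[245:]=0
n,l,st,c=cv2.connectedComponentsWithStats(m)
for i in range(1,n):
    if st[i,4]>40:
        k=np.argwhere(l==i)[:,::-1]; W=cast(f,k,12)[:,:2].astype(np.float32)
        print(st[i],c[i].round(0),cv2.minAreaRect(W))
```

```text
6.1167 [474.24804224  10.54912567 153.76721974] [179.99450347   0.19618025  -2.57555782]
[547.58866343   6.77009348 323.95611841]
[    0     0   195   245 27441] [ 69. 114.] ((551.8648681640625, 198.11178588867188), (185.3913116455078, 270.1416931152344), 76.73082733154297)
[249   0  21  25 108] [263.  14.] ((646.5692749023438, 16.936511993408203), (13.14776611328125, 25.269351959228516), 58.212711334228516)
[  305     0   255   245 38021] [475. 121.] ((532.1712646484375, -163.659423828125), (293.2333068847656, 238.68519592285156), 9.585611343383789)
[304  12  15  15  61] [310.  19.] ((641.8757934570312, -26.60902214050293), (11.224117279052734, 13.17901611328125), 9.000256538391113)
[251  33  52  43 246] [281.  60.] ((607.442626953125, 2.3540725708007812), (12.571308135986328, 59.95335388183594), 34.03891372680664)
[319  48  23   8 109] [329.  53.] ((612.4989624023438, -44.56584167480469), (20.45119285583496, 6.096658706665039), 87.90886688232422)
[137  56  26  11 179] [152.  60.] ((612.9476928710938, 124.95559692382812), (23.712675094604492, 8.855225563049316), 86.1798095703125)
[239  83  49   1  49] [263.  83.] ((587.379638671875, 19.27019691467285), (45.520992279052734, 0.036458611488342285), 87.2768325805664)
[ 155  130  216  115 2221] [268. 166.] ((483.43121337890625, 25.78436279296875), (213.8518524169922, 120.22080993652344), 86.79176330566406)
[  0 161  20  84 856] [  6. 216.] ((479.3100891113281, 302.4246520996094), (22.844810485839844, 96.00870513916016), 73.60596466064453)
[ 17 199  11  10  77] [ 22. 203.] ((482.2018127441406, 286.7395935058594), (11.810423851013184, 9.908260345458984), 79.35926818847656)
[208 226  28  19 363] [224. 237.] ((436.9517517089844, 72.80143737792969), (29.7797908782959, 20.456735610961914), 87.51039123535156)
[321 226  28  19 359] [332. 237.] ((431.3836975097656, -48.89437484741211), (29.468570709228516, 20.461021423339844), 87.24852752685547)
```

View pics/w3.png

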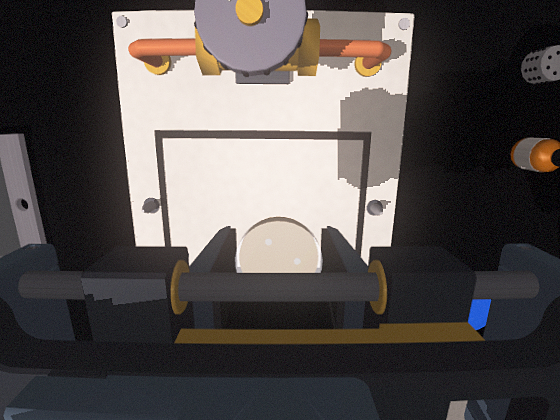

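The wrist view shows the seal line's far corners at (155,131) and (371,133) and the pins at about (150,205) and (376,207). The dish is held level. I'll measure the station pose from these.

Run:
```python
from look import *
a=cv2.imread('pics/w3.png'); f=grab('wrist'); g=cv2.cvtColor(a,cv2.COLOR_BGR2GRAY)
c=cast(f,[[155,131],[371,133]],12); print('seal corners',c.round(1),np.linalg.norm(c[0]-c[1]), 'yaw',np.degrees(np.arctan2(-(c[0]-c[1])[0],(c[0]-c[1])[1])))
for x0,y0 in ((135,190),(362,192)):
    r=g[y0:y0+32,x0:x0+30]; m=(r<150).astype(np.uint8)
    n,l,st,cc=cv2.connectedComponentsWithStats(m); i=1+st[1:,4].argmax(); print(st[i],cc[i]+[x0,y0])
b=np.hstack([cv2.resize(a[185:230,125:175],None,fx=8,fy=8),cv2.resize(a[185:230,350:400],None,fx=8,fy=8)])
cv2.imwrite('pics/pins.png',b)
cor=cast(f,[[122,21],[405,23]],12); print('screws',cor.round(1))
```

```text
seal corners [[548.4 127.3  12. ]
 [536.2 -85.8  12. ]] 213.48130636683638 yaw -3.2723308629605046
[  7   0  23  32 347] [155.08357349 204.44668588]
[  5   8  24  15 230] [376.49130435 205.85652174]
screws [[ 649.4  145.1   12. ]
 [ 634.8 -115.7   12. ]]
```

View pics/pins.png

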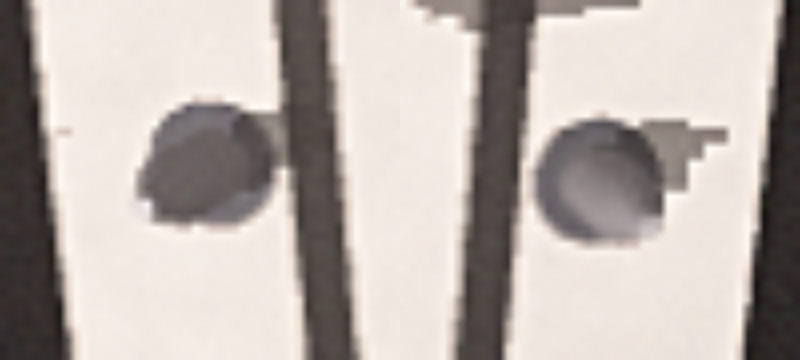

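The crop shows the pin blobs centred at about (150.9,205.5) and (374.8,207.5).

Run:
```python
from look import *
f=grab('wrist')
p=cast(f,[[150.9,205.5],[374.8,207.5]],22); d=p[0]-p[1]; c=p.mean(0); yaw=np.degrees(np.arctan2(-d[0],d[1]))
print(p.round(1),np.linalg.norm(d),c.round(1),'yaw',yaw)
Rz=R.from_euler('z',-3.2,degrees=True)
for l in ([8,-48,0],[8,22,0],[-2,75,0],[140,0,0]): print(l,(c+Rz.apply(l)).round(1))
print('from seal', (cast(f,[[155,131],[371,133]],12).mean(0)))
t=c+Rz.apply([0,52,0]); shift(t[0],t[1],150,-3.2); shift(t[0],t[1],18,-3.2)
t=c+Rz.apply([0,-52,0]); print(t)
```

```text
[[475.4 137.9  22. ]
 [462.3 -89.6  22. ]] 227.91404585989892 [468.9  24.2  22. ] yaw -3.3009836346000765
[8, -48, 0] [474.2 -24.2  22. ]
[8, 22, 0] [478.1  45.7  22. ]
[-2, 75, 0] [471.1  99.1  22. ]
[140, 0, 0] [608.6  16.3  22. ]
from seal [542.31761854  20.01465707  12.        ]
[-0.0056 -0.0674  0.0046] [0.  0.1 0.4] q6 after ~ 102.0
[-0.0053 -0.0675  0.1366] [0.  0.1 0.4] q6 after ~ 102.0
[465.95857864 -27.76740829  22.        ]
```

Station centre is about (467,24.5) with yaw -3.25°. In station coordinates, dish A goes to (14,50), dish B to (14,-50) and the canister to (-46,0).

Run:
```python
from look import *
shift(483.8,73.6,60,-3.2); shift(483.8,73.6,18.5,-3.2)
```

```text
[ 0.0067 -0.0656  0.0946] [0.  0.1 0.4] q6 after ~ 102.0
[ 0.0068 -0.0656  0.1361] [0.  0.1 0.4] q6 after ~ 102.0
```

{"api": "send_rows", "payload": {"targets": "0.003 -0.025 0.01 0 0 0 45;0.006 -0.05 0.03 0 0 0.5 45;0.007 -0.065 0.055 0 0 0.5 45;0.007 -0.0655 0.08 0 0 0.5 45;0.007 -0.0655 0.1 0 0 0.5 45;0.007 -0.0655 0.115 0 0 0.5 45;0.007 -0.0655 0.125 0 0 0.5 45;0.007 -0.0655 0.131 0 0 0.5 45;0.007 -0.0655 0.131 0 0 0.5 45;0.007 -0.0655 0.131 0 0 0.5 45"}}

```text
time_s: 7.1
ee_pos: [485.1, 73.7, 24.7]
ee_rot: [180.0, 0.0, -3.3]
force: [-0.0, -0.8, 0.5]
gripper_width: 49.2
gripper_force: 10.0
```

{"api": "send_rows", "payload": {"targets": "0 0 0.002 0 0 0 45;0 0 0.004 0 0 0 45;0 0 0.006 0 0 0 45;0 0 0.0065 0 0 0 45;0 0 0.0065 0 0 0 45;0 0 0.0065 0 0 0 45"}}

```text
time_s: 7.6
ee_pos: [485.0, 74.5, 18.2]
ee_rot: [-180.0, -0.0, -3.2]
force: [0.5, 0.2, -0.3]
gripper_width: 49.6
gripper_force: 10.0
```

{"api": "send_rows", "payload": {"targets": "0 0 0 0 0 0 58;0 0 0 0 0 0 62;0 0 0 0 0 0 68;0 0 0 0 0 0 70;0 0 0 0 0 0 70;0 0 0 0 0 0 70;0 0 -0.01 0 0 0 70;0 0 -0.03 0 0 0 70;0 0 -0.06 0 0 0 70;0 0 -0.09 0 0 0 70;0 0 -0.12 0 0 0 70;0 0 -0.13 0 0 0 70"}}

```text
time_s: 8.6
ee_pos: [487.3, 74.8, 152.3]
ee_rot: [-179.9, -0.4, -3.2]
force: [0.1, 0.6, -0.2]
gripper_width: 64.1
gripper_force: 0.0
```

Run:
```python
from look import *
s=env.state(); print(s['time_s'],s['ee_pos'],s['ee_rot'])
shift(476,-455,150,0)
```

```text
8.6 [487.32623845  74.77746134 152.27568329] [-179.91329038   -0.43740862   -3.23542274]
[0.0186 0.5296 0.0016] [-0.1 -0.4 -3.2] q6 after ~ 46.0
```

{"api": "send_rows", "payload": {"targets": "0.001 0.035 0 0 0 0 80;0.003 0.075 0 0 0 0 90;0.004 0.115 0 0 0 -1 100;0.006 0.155 0 0 0 -2 100;0.007 0.195 0 0 0 -3 100;0.009 0.235 0 0 0 -3 100;0.01 0.275 0 0 0 -3 100;0.012 0.315 0 0 0 -3 100;0.013 0.355 0 0 0 -3 100;0.014 0.395 0 0 0 -3 100;0.016 0.435 0 0 0 -3 100;0.017 0.475 0 0 0 -3 100"}}

```text
time_s: 9.6
ee_pos: [474.5, -402.5, 147.1]
ee_rot: [-179.9, 0.0, -0.3]
force: [0.4, 0.5, -0.3]
gripper_width: 91.2
gripper_force: 0.0
```

{"api": "send_rows", "payload": {"targets": "0 0.035 0.02 0 0 0 100;0 0.05 0.05 0 0 0 100;0 0.055 0.08 0 0 0 100;0 0.055 0.09 0 0 0 100;0 0.055 0.09 0 0 0 100"}}

```text
time_s: 10.02
ee_pos: [472.7, -453.8, 53.9]
ee_rot: [-179.6, 0.3, -0.3]
force: [-0.3, 1.1, 0.7]
gripper_width: 91.3
gripper_force: 0.0
```

Run:
```python
from look import *
s=env.state(); print(s['time_s'],s['ee_pos'],s['ee_rot'])
f=grab('wrist','w4'); white(f,800); shift(475,-455,4,0)
```

```text
10.0167 [ 472.73726711 -453.77425468   53.8723997 ] [-179.63526211    0.34794096   -0.27169769]
[ 12. 180.] 992 circle 510 -257 r 18.4
[116. 207.] 3900 circle 493 -334 r 38.6
[283. 227.] 3787 circle 475 -458 r 25.9
[0.001  0.0007 0.0525] [-0.2  0.2 -0.2] q6 after ~ 46.0
```

{"api": "send_rows", "payload": {"targets": "0.002 0.003 0.02 0 0 0 100;0.002 0.003 0.038 0 0 0 100;0.002 0.003 0.048 0 0 0 100;0.002 0.003 0.052 0 0 0 100;0.002 0.003 0.052 0 0 0 100;0.002 0.003 0.052 0 0 0 45;0.002 0.003 0.052 0 0 0 45;0.002 0.003 0.052 0 0 0 45;0.002 0.003 0.052 0 0 0 45;0.002 0.003 0.052 0 0 0 45;0.002 0.003 0.052 0 0 0 45;0.002 0.003 0.052 0 0 0 45", "grip_force": 10}}

```text
time_s: 11.07
ee_pos: [477.0, -458.8, 6.2]
ee_rot: [180.0, -0.0, -0.2]
force: [-0.2, 1.2, 2.1]
gripper_width: 49.6
gripper_force: 10.0
```

{"api": "send_rows", "payload": {"targets": "0 0 0 0 0 0 45;0 0 -0.01 0 0 0 45;0 0 -0.03 0 0 0 45;0 0 -0.06 0 0 0 45;0 0 -0.09 0 0 0 45;0 0 -0.12 0 0 0 45;0 0 -0.14 0 0 0 45;0 0 -0.15 0 0 0 45;0 0 -0.15 0 0 0 45"}}

```text
time_s: 11.82
ee_pos: [477.9, -459.8, 159.4]
ee_rot: [179.8, -0.2, -0.2]
force: [-1.2, -0.1, 0.6]
gripper_width: 49.4
gripper_force: 10.0
```

Run:
```python
from look import *
s=env.state(); print(s['time_s'],s['ee_pos'],s['ee_rot'])
shift(478.1,-26.2,100,-3.2); shift(478.1,-26.2,18.5,-3.2)
```

```text
11.8167 [ 477.94432281 -459.76118317  159.36618113] [179.76950384  -0.24328672  -0.23831024]
[-0.0019 -0.4338  0.0576] [ 0.2 -0.2  3. ] q6 after ~ 90.0
[-0.0022 -0.4341  0.1391] [ 0.2 -0.2  3. ] q6 after ~ 90.0
```

{"api": "send_rows", "payload": {"targets": "0 -0.03 0 0 0 0 45;0 -0.068 0 0 0 0 45;0 -0.107 0 0 0 0 45;0 -0.147 0 0 0 0 45;0 -0.187 0 0 0 1 45;-0.001 -0.227 0 0 0 2 45;-0.001 -0.267 0 0 0 3 45;-0.001 -0.307 0 0 0 3 45;-0.002 -0.347 0 0 0 3 45;-0.002 -0.385 0 0 0 3 45;-0.002 -0.415 0 0 0 3 45;-0.002 -0.433 0 0 0 3 45"}}

```text
time_s: 12.82
ee_pos: [475.0, -22.7, 154.5]
ee_rot: [-179.9, 0.2, -3.1]
force: [-0.6, -0.5, -0.3]
gripper_width: 49.7
gripper_force: 10.0
```

{"api": "send_rows", "payload": {"targets": "0 0 0.01 0 0 0 45;0 0 0.035 0 0 0 45;0 0 0.065 0 0 0 45;0 0 0.09 0 0 0 45;0 0 0.11 0 0 0 45;0 0 0.122 0 0 0 45;0 0 0.128 0 0 0 45;0 0 0.13 0 0 0 45;0 0 0.13 0 0 0 45"}}

```text
time_s: 13.57
ee_pos: [476.2, -25.7, 25.4]
ee_rot: [-180.0, 0.1, -3.2]
force: [-0.2, 0.5, -0.4]
gripper_width: 49.0
gripper_force: 10.0
```

Run:
```python
from look import *
s=env.state(); print(s['time_s'],s['ee_pos'],s['ee_rot'],s['gripper_width'])
shift(478.1,-26.2,18.5,-3.2)
```

```text
13.5667 [476.16623736 -25.68261655  25.42231442] [-1.79991589e+02  9.51055753e-02 -3.23664115e+00] 49.034967214172745
[0.002  0.0004 0.0069] [-0.   0.1 -0. ] q6 after ~ 90.0
```

{"api": "send_rows", "payload": {"targets": "0 0 0.002 0 0 0 45;0 0 0.004 0 0 0 45;0 0 0.006 0 0 0 45;0 0 0.0068 0 0 0 45;0 0 0.0068 0 0 0 45;0 0 0.0068 0 0 0 45"}}

```text
time_s: 14.07
ee_pos: [476.8, -25.7, 19.4]
ee_rot: [-180.0, -0.0, -3.2]
force: [0.2, -0.4, 0.1]
gripper_width: 49.5
gripper_force: 10.0
```

{"api": "send_rows", "payload": {"targets": "0 0 0 0 0 0 58;0 0 0 0 0 0 62;0 0 0 0 0 0 68;0 0 0 0 0 0 70;0 0 0 0 0 0 70;0 0 0 0 0 0 70;0 0 -0.01 0 0 0 70;0 0 -0.03 0 0 0 70;0 0 -0.06 0 0 0 70;0 0 -0.09 0 0 0 70;0 0 -0.12 0 0 0 70;0 0 -0.13 0 0 0 70"}}

```text
time_s: 15.07
ee_pos: [479.0, -25.9, 153.5]
ee_rot: [180.0, -0.4, -3.2]
force: [1.5, 1.0, -0.6]
gripper_width: 63.9
gripper_force: 0.0
```

Run:
```python
from look import *
s=env.state(); print(s['time_s'],s['ee_pos'],s['ee_rot'])
shift(598,-254,150,0)
```

```text
15.0667 [479.01827023 -25.91767149 153.49507643] [179.99688469  -0.43806023  -3.23525525]
[0.1316 0.221  0.0045] [ 0.  -0.4 -3.2] q6 after ~ 67.0
```

{"api": "send_rows", "payload": {"targets": "0 0.035 0 0 0 0 70;0.005 0.07 0 0 0 0 70;0.02 0.105 0 0 0 0 70;0.04 0.14 0 0 0 -1 70;0.06 0.17 0 0 0 -2 70;0.085 0.195 0 0 0 -3 70;0.11 0.21 0.02 0 0 -3 70;0.125 0.22 0.045 0 0 -3 70;0.132 0.221 0.065 0 0 -3 70;0.132 0.221 0.08 0 0 -3 70;0.132 0.221 0.08 0 0 -3 70"}}

```text
time_s: 15.98
ee_pos: [593.8, -253.0, 64.9]
ee_rot: [-179.8, 0.4, -0.2]
force: [-0.3, -0.0, -0.3]
gripper_width: 63.9
gripper_force: 0.0
```

Run:
```python
from look import *
s=env.state(); print(s['time_s'],s['ee_pos'],s['ee_rot'])
f=grab('wrist','w5'); white(f,300,26); shift(598,-254,11,0)
```

```text
15.9833 [ 593.81661839 -253.04091501   64.92692343] [-179.80561757    0.42818416   -0.24966762]
[104.  47.] 2770 circle 714 -144 r 38.5
[ 64. 229.] 15475 circle 587 -93 r 73.2
[281. 224.] 1594 circle 600 -254 r 18.6
[278. 290.] 6802 circle 544 -253 r 97.1
[519. 286.] 836 circle 548 -442 r 18.0
[ 89. 402.] 5070 circle 423 -82 r 97.7
[231. 397.] 1513 circle 439 -212 r 42.1
[322. 395.] 1476 circle 450 -287 r 39.4
[0.0036 0.0008 0.0561] [-0.1  0.3 -0.2] q6 after ~ 67.0
```

View pics/w5.png

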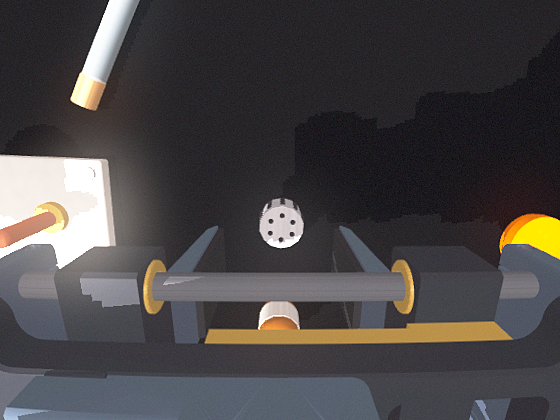

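The canister's top face is at (281,225), and the amber bottle stays behind the gripper. Gripping at x=598, y=-254.

{"api": "send_rows", "payload": {"targets": "0.003 0.001 0.02 0 0 0 70;0.003 0.001 0.04 0 0 0 70;0.003 0.001 0.05 0 0 0 70;0.003 0.001 0.056 0 0 0 70;0.003 0.001 0.058 0 0 0 70;0.003 0.001 0.058 0 0 0 25;0.003 0.001 0.058 0 0 0 25;0.003 0.001 0.058 0 0 0 25;0.003 0.001 0.058 0 0 0 25;0.003 0.001 0.058 0 0 0 25;0.003 0.001 0.058 0 0 0 25;0.003 0.001 0.058 0 0 0 25", "grip_force": 12}}

```text
time_s: 17.03
ee_pos: [599.3, -255.0, 11.8]
ee_rot: [180.0, -0.0, -0.2]
force: [-0.6, -0.3, 2.2]
gripper_width: 31.5
gripper_force: 12.0
```

{"api": "send_rows", "payload": {"targets": "0 0 0 0 0 0 25;0 0 -0.01 0 0 0 25;0 0 -0.03 0 0 0 25;0 0 -0.06 0 0 0 25;0 0 -0.09 0 0 0 25;0 0 -0.12 0 0 0 25;0 0 -0.14 0 0 0 25;0 0 -0.15 0 0 0 25;0 0 -0.15 0 0 0 25"}}

```text
time_s: 17.78
ee_pos: [600.2, -255.4, 164.2]
ee_rot: [179.9, -0.3, -0.2]
force: [0.9, 0.4, -0.5]
gripper_width: 31.7
gripper_force: 12.0
```

Run:
```python
from look import *
s=env.state(); print(s['time_s'],s['ee_pos'],s['ee_rot'],s['gripper_width'])
shift(421.1,27.1,100,-3.2)
```

```text
17.7833 [ 600.20808227 -255.36081102  164.2134919 ] [179.88297721  -0.27874669  -0.23364805] 31.672583244447246
[-0.1806 -0.2819  0.0628] [ 0.1 -0.3  3. ] q6 after ~ 97.0
```

{"api": "send_rows", "payload": {"targets": "-0.03 -0.01 0 0 0 0 25;-0.06 -0.03 0 0 0 0 25;-0.09 -0.055 0 0 0 0 25;-0.115 -0.085 0 0 0 1 25;-0.14 -0.115 0 0 0 2 25;-0.155 -0.15 0 0 0 3 25;-0.165 -0.185 0 0 0 3 25;-0.17 -0.22 0 0 0 3 25;-0.176 -0.25 0 0 0 3 25;-0.18 -0.27 0 0 0 3 25;-0.1805 -0.28 0 0 0 3 25;-0.1805 -0.282 0 0 0 3 25"}}

```text
time_s: 18.78
ee_pos: [418.7, 29.1, 160.2]
ee_rot: [180.0, 0.1, -3.1]
force: [0.2, 0.1, -0.1]
gripper_width: 31.7
gripper_force: 12.0
```

{"api": "send_rows", "payload": {"targets": "0 0 0.01 0 0 0 25;0 0 0.035 0 0 0 25;0 0 0.06 0 0 0 25;0 0 0.085 0 0 0 25;0 0 0.105 0 0 0 25;0 0 0.12 0 0 0 25;0 0 0.128 0 0 0 25;0 0 0.13 0 0 0 25;0 0 0.13 0 0 0 25"}}

```text
time_s: 19.53
ee_pos: [419.7, 27.3, 30.8]
ee_rot: [180.0, 0.1, -3.3]
force: [0.1, 0.5, -0.0]
gripper_width: 31.3
gripper_force: 12.0
```

Run:
```python
from look import *
s=env.state(); print(s['time_s'],s['ee_pos'],s['ee_rot'],s['gripper_width'])
shift(421.1,27.1,24.5,-3.2)
```

```text
19.5333 [419.72128156  27.29383972  30.82254189] [ 1.79987945e+02  6.42354459e-02 -3.27938025e+00] 31.345407781843583
[0.0014 0.0001 0.0063] [ 0.   0.1 -0.1] q6 after ~ 97.0
```

{"api": "send_rows", "payload": {"targets": "0.001 0 0.002 0 0 0 25;0.001 0 0.004 0 0 0 25;0.001 0 0.006 0 0 0 25;0.001 0 0.0065 0 0 0 25;0.001 0 0.0065 0 0 0 25;0.001 0 0.0065 0 0 0 25"}}

```text
time_s: 20.03
ee_pos: [420.8, 27.9, 25.0]
ee_rot: [-180.0, -0.0, -3.2]
force: [0.1, 0.0, -0.6]
gripper_width: 31.7
gripper_force: 12.0
```

{"api": "send_rows", "payload": {"targets": "0 0 0 0 0 0 36;0 0 0 0 0 0 42;0 0 0 0 0 0 48;0 0 0 0 0 0 52;0 0 0 0 0 0 52;0 0 0 0 0 0 52;0 0 -0.01 0 0 0 52;0 0 -0.03 0 0 0 52;0 0 -0.06 0 0 0 52;0 0 -0.1 0 0 0 52;0 0 -0.14 0 0 0 52;0 0 -0.18 0 0 0 52"}}

```text
time_s: 21.03
ee_pos: [420.0, 27.8, 206.6]
ee_rot: [-180.0, 0.0, -3.2]
force: [1.1, -0.3, 0.2]
gripper_width: 47.1
gripper_force: 0.0
```

{"api": "send_rows", "payload": {"targets": "-0.03 0 -0.03 0 0 0 52;-0.06 0 -0.05 0 0 0 52;-0.06 0 -0.05 0 0 0 52"}}

```text
time_s: 21.28
ee_pos: [358.5, 31.4, 258.8]
ee_rot: [-179.9, -0.3, -3.2]
force: [-0.5, -0.2, 0.0]
gripper_width: 47.5
gripper_force: 0.0
```

Run:
```python
from look import *
s=env.state(); print(s['time_s'],s['ee_pos'],s['ee_rot'],s['gripper_width'])
f=grab('wrist','w6')
shift(482,408,200,88)
```

```text
21.2833 [358.5056379   31.42249557 258.83439188] [-179.94039047   -0.34217889   -3.21088804] 47.476954120134444
[ 0.1004 -0.3828  0.0578] [  0.2  -0.3 -91.2] q6 after ~ 42.0
```

View pics/w6.png

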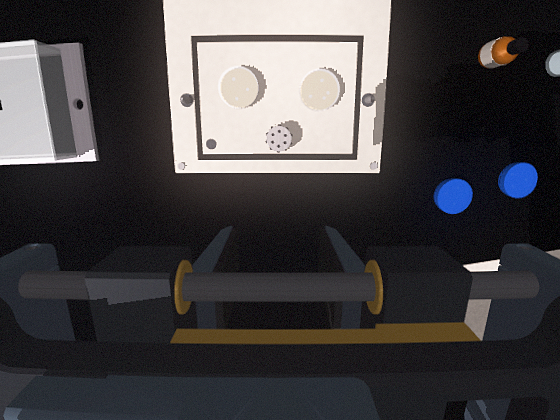

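The chamber holds both dishes (242,87) and (320,89) and the canister (279,137), all inside the seal line. I'll re-measure the station pose from the seal corners and then go to the hood.

Run:
```python
from look import *
f=grab('wrist'); g=cv2.cvtColor(f['image'],cv2.COLOR_BGR2GRAY)
m=(g<90).astype(np.uint8)
l=cv2.connectedComponents(m)[1]; i=l[37,270] or l[38,270]; k=np.argwhere(l==i)[:,::-1]
print(len(k)); W=cast(f,k,12)[:,:2].astype(np.float32); print('seal',cv2.minAreaRect(W))
for x0,y0 in ((178,90),(361,90)):
    r=g[y0:y0+20,x0:x0+16]; m=(r<170).astype(np.uint8); n,l,st,cc=cv2.connectedComponentsWithStats(m); j=1+st[1:,4].argmax()
    p=cc[j]+[x0,y0]; print(st[j],p,cast(f,[p],20)[0].round(1))
# left hood hole / canister / dishes
print(cast(f,[[242,87],[320,89]],26).round(0),cast(f,[[278,138]],38).round(0))
```

```text
2903
seal ((467.0028076171875, 26.563880920410156), (213.48004150390625, 152.5370635986328), 86.78831481933594)
[  2   5  14  13 148] [186.63513514 100.58783784] [472.9 140.2  20. ]
[  1   1  15  19 189] [369.71957672 100.60846561] [459.8 -90.2  20. ]
[[484.  68.  26.]
 [476. -27.  26.]] [[420.  28.  38.]]
```

{"api": "send_rows", "payload": {"targets": "0.008 -0.03 0 0 0 -7 60;0.017 -0.065 0 0 0 -14 70;0.026 -0.1 0 0 0 -21 80;0.035 -0.135 0 0 0 -28 90;0.044 -0.17 0 0 0 -35 100;0.053 -0.205 0 0 0 -42 100;0.062 -0.24 0 0 0 -49 100;0.071 -0.275 0 0 0 -56 100;0.08 -0.31 0 0 0 -63 100;0.089 -0.345 0.01 0 0 -70 100;0.095 -0.37 0.02 0 0 -77 100;0.1 -0.382 0.03 0 0 -84 100"}}

```text
time_s: 22.38
ee_pos: [482.9, 410.5, 220.9]
ee_rot: [-179.9, 0.1, 81.2]
force: [-0.1, -0.4, -0.7]
gripper_width: 91.0
gripper_force: 0.0
```

{"api": "send_rows", "payload": {"targets": "0 0 0 0 0 -7 100;0 0 0 0 0 -7 100;0 0 0 0 0 -7 100"}}

```text
time_s: 22.63
ee_pos: [482.3, 407.0, 222.6]
ee_rot: [-179.9, 0.1, 87.6]
force: [0.6, 0.9, 0.1]
gripper_width: 91.5
gripper_force: 0.0
```

Run:
```python
from look import *
s=env.state(); print(s['time_s'],s['ee_pos'],s['ee_rot'],s['gripper_width'])
f=grab('wrist','w7')
print(proj(f,[s['ee_pos']]))
```

```text
22.6333 [482.29965783 407.00369666 222.56732096] [-1.79868377e+02  1.20645802e-01  8.75905122e+01] 91.49040268893033
[[278.80000823 252.90645388]]
```

View pics/w7.png

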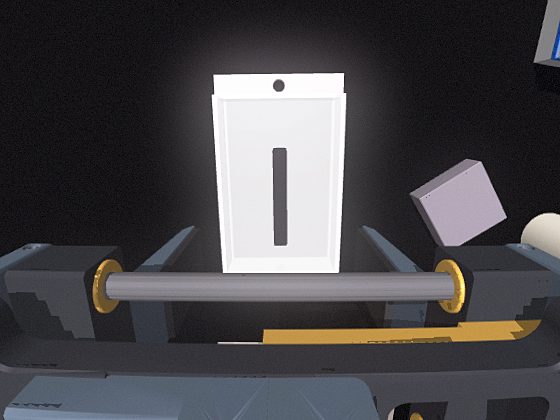

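The hood is directly below: the handle is at (280,196), spanning rows 148–245, and the flange hole is at (279,86). I'll measure both.

Run:
```python
from look import *
f=grab('wrist'); g=cv2.cvtColor(f['image'],cv2.COLOR_BGR2GRAY); m=(g<90).astype(np.uint8)
n,l,st,c=cv2.connectedComponentsWithStats(m)
for (x,y),z in (((280,200),93),((279,86),8)):
    i=l[y,x]; k=np.argwhere(l==i)[:,::-1]; W=cast(f,k,z)[:,:2].astype(np.float32); print(st[i],c[i],cv2.minAreaRect(W))
    (cx,cy)=cv2.minAreaRect(W)[0]
    if z==93: H=(cx,cy)
    else: print('hood yaw est',np.degrees(np.arctan2(-(cx-H[0]),cy-H[1])), 'dist',np.hypot(cx-H[0],cy-H[1]))
```

```text
[    0     0   560   420 64311] [293.56147471 258.35734167] ((433.9530029296875, 298.68438720703125), (727.918701171875, 452.3621826171875), 10.524091720581055)
[    0     0   560   420 64311] [293.56147471 258.35734167] ((419.4544677734375, 247.5378875732422), (933.5899658203125, 580.1757202148438), 10.52409553527832)
hood yaw est 164.17351951769533 dist 53.161752665485004
```

Run:
```python
from look import *
f=grab('wrist'); g=cv2.cvtColor(f['image'],cv2.COLOR_BGR2GRAY)
print(g[200,255:305:3],g[86,265:295:3])
out=[]
for (x,y,w,h),z in (((255,135,50,122),93),((266,76,26,20),8)):
    r=g[y:y+h,x:x+w]; t,m=cv2.threshold(r,0,1,cv2.THRESH_BINARY_INV+cv2.THRESH_OTSU)
    n,l,st,c=cv2.connectedComponentsWithStats(m); i=1+st[1:,4].argmax()
    k=np.argwhere(l==i)[:,::-1]+[x,y]; W=cast(f,k,z)[:,:2].astype(np.float32); print(t,st[i],cv2.minAreaRect(W)); out.append(cv2.minAreaRect(W)[0])
d=np.subtract(out[1],out[0]); print('yaw',np.degrees(np.arctan2(-d[0],d[1])),np.hypot(*d))
```

```text
[234 236 235 234 236 236  63  92  93  95  74 238 234 235 236 235 234] [253 254 255  84  89  87  79 255 253 253]
165.0 [  17   12   15   98 1350] ((483.1326904296875, 410.2663269042969), (99.37916564941406, 13.678689002990723), 87.93779754638672)
171.0 [  7   4  11  12 112] ((486.84442138671875, 525.93505859375), (12.30042552947998, 11.791574478149414), 87.56444549560547)
yaw -1.8379519211008641 115.72826982783455
```

{"api": "send_rows", "payload": {"targets": "0.0033 0.0008 0.03 0 0 -0.4 100;0.0033 0.0008 0.06 0 0 -0.4 100;0.0033 0.0008 0.09 0 0 -0.4 100;0.0033 0.0008 0.115 0 0 -0.4 100;0.0033 0.0008 0.135 0 0 -0.4 100;0.0033 0.0008 0.145 0 0 -0.4 100;0.0033 0.0008 0.15 0 0 -0.4 100;0.0033 0.0008 0.153 0 0 -0.4 100;0.0033 0.0008 0.153 0 0 -0.4 100;0.0033 0.0008 0.153 0 0 -0.4 100"}}

```text
time_s: 23.62
ee_pos: [483.8, 410.8, 73.2]
ee_rot: [179.9, -0.1, 88.1]
force: [0.6, -0.3, -0.4]
gripper_width: 91.1
gripper_force: 0.0
```

{"api": "send_rows", "payload": {"targets": "0 0 0 0 0 0 60;0 0 0 0 0 0 40;0 0 0 0 0 0 20;0 0 0 0 0 0 5;0 0 0 0 0 0 5;0 0 0 0 0 0 5;0 0 0 0 0 0 5;0 0 0 0 0 0 5;0 0 0 0 0 0 5;0 0 0 0 0 0 5;0 0 0 0 0 0 5;0 0 0 0 0 0 5", "grip_force": 45}}

```text
time_s: 24.62
ee_pos: [483.2, 410.3, 71.8]
ee_rot: [180.0, -0.0, 88.2]
force: [4.5, -1.0, -1.9]
gripper_width: 14.3
gripper_force: 1.7
```

{"api": "send_rows", "payload": {"targets": "0 0 0 0 0 0 5;0 0 0 0 0 0 5;0 0 0 0 0 0 5"}}

```text
time_s: 24.87
ee_pos: [483.2, 410.3, 71.8]
ee_rot: [180.0, -0.0, 88.2]
force: [-0.1, -0.4, -1.3]
gripper_width: 13.7
gripper_force: 45.0
```

Firm grip on the handle. Lifting the hood and carrying it over the station.

{"api": "send_rows", "payload": {"targets": "0 0 -0.005 0 0 0 5;0 0 -0.015 0 0 0 5;0 0 -0.03 0 0 0 5;0 0 -0.045 0 0 0 5;0 0 -0.06 0 0 0 5;0 0 -0.075 0 0 0 5;0 0 -0.088 0 0 0 5;0 0 -0.095 0 0 0 5;0 0 -0.1 0 0 0 5;0 0 -0.1 0 0 0 5;0 0 -0.1 0 0 0 5"}}

```text
time_s: 25.78
ee_pos: [482.7, 410.0, 171.3]
ee_rot: [-180.0, 0.0, 88.2]
force: [1.1, 0.0, -4.5]
gripper_width: 13.8
gripper_force: 45.0
```

Run:
```python
from look import *
s=env.state(); print(s['time_s'],s['ee_pos'],s['ee_rot'],s['gripper_width'],s['force'],s['torque'])
shift(466.7,25,160,86.95)
```

```text
25.7833 [482.74618862 409.9886082  171.34974446] [-1.79954752e+02  3.38770315e-02  8.81651408e+01] 13.816004785822082 [ 1.0611699   0.00983627 -4.47836413] [-0.0649926   0.04971435  0.0209813 ]
[-0.3853 -0.0037  0.0116] [-0.   0.   1.2] q6 after ~ 6.0
```

{"api": "send_rows", "payload": {"targets": "-0.01 0 0 0 0 0 5;-0.03 0 0 0 0 0 5;-0.06 0 0 0 0 0 5;-0.09 -0.001 0 0 0 0 5;-0.12 -0.001 0 0 0 0 5;-0.15 -0.001 0 0 0 0.3 5;-0.18 -0.002 0 0 0 0.6 5;-0.21 -0.002 0 0 0 0.9 5;-0.24 -0.002 0 0 0 1.2 5;-0.27 -0.003 0 0 0 1.2 5;-0.3 -0.003 0 0 0 1.2 5;-0.325 -0.003 0 0 0 1.2 5"}}

```text
time_s: 26.78
ee_pos: [468.1, 82.9, 171.1]
ee_rot: [-179.9, 0.1, 86.9]
force: [0.3, -1.3, -5.0]
gripper_width: 13.6
gripper_force: 45.0
```

{"api": "send_rows", "payload": {"targets": "-0.02 0 0 0 0 0 5;-0.04 0 0.005 0 0 0 5;-0.053 -0.0005 0.02 0 0 0 5;-0.0595 -0.0005 0.035 0 0 0 5;-0.06 -0.0005 0.045 0 0 0 5;-0.06 -0.0005 0.05 0 0 0 5;-0.06 -0.0005 0.05 0 0 0 5;-0.06 -0.0005 0.05 0 0 0 5"}}

```text
time_s: 27.45
ee_pos: [465.8, 25.5, 121.7]
ee_rot: [-180.0, 0.0, 87.0]
force: [1.2, 0.6, -4.1]
gripper_width: 13.9
gripper_force: 45.0
```

Run:
```python
from look import *
s=env.state(); print(s['time_s'],s['ee_pos'],s['ee_rot'],s['gripper_width'],s['force'])
shift(466.7,25,130,86.95)
f=grab('wrist','w8'); cv2.imwrite('pics/w8c.png',cv2.resize(f['image'][60:280,150:410],(780,660))[:600])
```

```text
27.45 [465.78873398  25.54944546 121.72450399] [-1.79972792e+02  1.36066878e-04  8.69691886e+01] 13.89889664620352 [ 1.19565382  0.56007427 -4.11626012]
[-0.0005  0.0009 -0.0083] [-0.  0.  0.] q6 after ~ 6.0
```

View pics/w8c.png

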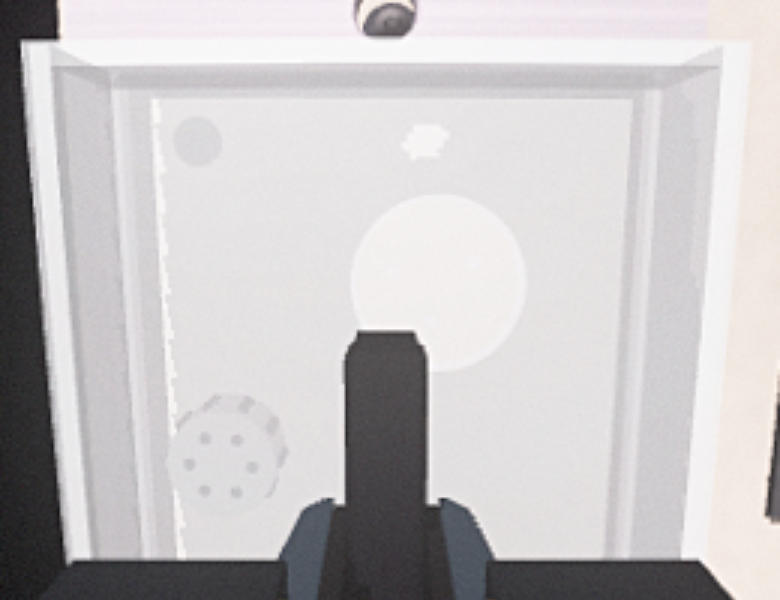

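The hole is at crop (385,12) with the pin visible through it. I'll zoom in there and measure.

Run:
```python
from look import *
a=cv2.imread('pics/w8.png'); cv2.imwrite('pics/w8d.png',cv2.resize(a[45:80,250:306],None,fx=12,fy=12,interpolation=cv2.INTER_CUBIC))
f=grab('wrist'); zb=121.7-71.8
Rz=R.from_euler('z',-3.1,degrees=True); h=np.array([465.8,25.5,0])+Rz.apply([0,117,0]); p=np.array([466.7,25,0])+R.from_euler('z',-3.25,degrees=True).apply([0,117,0])
for n,q,z in (('hole top',h,zb+8),('hole bot',h,zb),('pin tip',p,34),('pin base',p,12)): print(n,((proj(f,[[q[0],q[1],z]])[0]-[250,45])*12).round(0))
```

```text
hole top [337. 206.]
hole bot [337. 232.]
pin tip [356. 287.]
pin base [354. 343.]
```

View pics/w8d.png

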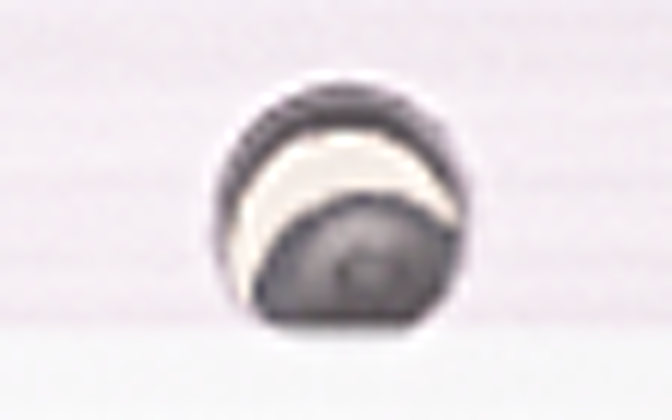

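The hole is centred at crop (342,207) and the pin tip at (367,267). So the hood needs about +1.3 mm in x and +0.7 mm in y. I'll correct and lower to just above the pin.

{"api": "send_rows", "payload": {"targets": "0.0007 0.0013 0.003 0 0 0.2 5;0.0007 0.0013 0.006 0 0 0.2 5;0.0007 0.0013 0.009 0 0 0.2 5;0.0007 0.0013 0.012 0 0 0.2 5;0.0007 0.0013 0.012 0 0 0.2 5;0.0007 0.0013 0.012 0 0 0.2 5"}}

```text
time_s: 28.05
ee_pos: [467.4, 26.3, 109.7]
ee_rot: [-180.0, -0.0, 86.8]
force: [0.2, 0.4, -4.8]
gripper_width: 13.6
gripper_force: 45.0
```

Run:
```python
from look import *
s=env.state(); print(s['time_s'],s['ee_pos'],s['ee_rot'],s['force'],s['torque'])
f=grab('wrist','w9'); t=grab('side')
c=s['ee_pos'].copy(); zb=c[2]-71.8
Rz=R.from_euler('z',s['ee_rot'][2]-90,degrees=True); h=c+Rz.apply([0,117,0]); h2=c+Rz.apply([0,-117,0])
A=cv2.resize(f['image'][45:80,250:306],None,fx=8,fy=8,interpolation=cv2.INTER_CUBIC)
q=proj(t,[[h2[0],h2[1],zb+8]])[0].astype(int); print(q)
B=cv2.resize(t['image'][q[1]-17:q[1]+18,q[0]-20:q[0]+20],None,fx=8,fy=8,interpolation=cv2.INTER_CUBIC)
cv2.imwrite('pics/w9c.png',np.hstack([A,B]))
h[2]=zb+8; p=np.array([467.1,26.3,0])+R.from_euler('z',-3.25,degrees=True).apply([0,117,0])
for n,qq,z in (('hole top',h,zb+8),('pin tip',p,34)): print(n,((proj(f,[[qq[0],qq[1],z]])[0]-[250,45])*8).round(0))
```

```text
28.05 [467.36553785  26.32043543 109.6628527 ] [-1.79995783e+02 -7.63757184e-03  8.67677973e+01] [ 0.23399653  0.41419814 -4.79908434] [-0.07014396  0.10386621 -0.02377801]
[274 253]
hole top [228. 133.]
pin tip [226. 159.]
```

View pics/w9c.png

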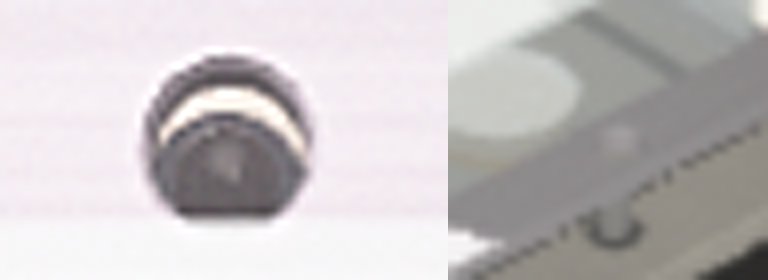

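Hole and pin are now in line at (228,135) and (228,162), as predicted. The side view shows the other pin under its hole. Lowering gently.

{"api": "send_rows", "payload": {"targets": "0 0 0.002 0 0 0 5;0 0 0.004 0 0 0 5;0 0 0.006 0 0 0 5;0 0 0.008 0 0 0 5;0 0 0.01 0 0 0 5;0 0 0.012 0 0 0 5;0 0 0.012 0 0 0 5"}}

```text
time_s: 28.73
ee_pos: [466.8, 26.2, 97.0]
ee_rot: [-179.9, 0.0, 86.8]
force: [-0.1, 0.4, -4.9]
gripper_width: 13.7
gripper_force: 45.0
```

{"api": "send_rows", "payload": {"targets": "0 0 0.002 0 0 0 5;0 0 0.004 0 0 0 5;0 0 0.006 0 0 0 5;0 0 0.0075 0 0 0 5;0 0 0.009 0 0 0 5;0 0 0.01 0 0 0 5;0 0 0.01 0 0 0 5"}}

```text
time_s: 29.32
ee_pos: [467.2, 26.2, 87.5]
ee_rot: [-180.0, -0.0, 86.8]
force: [-0.0, 0.3, -4.8]
gripper_width: 13.9
gripper_force: 45.0
```

{"api": "send_rows", "payload": {"targets": "0 0 0.001 0 0 0 5;0 0 0.002 0 0 0 5;0 0 0.0027 0 0 0 5;0 0 0.0027 0 0 0 5;0 0 0.0027 0 0 0 5"}}

```text
time_s: 29.73
ee_pos: [467.3, 26.2, 85.1]
ee_rot: [-180.0, -0.0, 86.8]
force: [0.2, 0.6, -4.2]
gripper_width: 13.3
gripper_force: 45.0
```

{"api": "send_rows", "payload": {"targets": "0 0 0.0004 0 0 0 5;0 0 0.0008 0 0 0 5;0 0 0.0012 0 0 0 5;0 0 0.0015 0 0 0 5;0 0 0.0015 0 0 0 5;0 0 0.0015 0 0 0 5"}}

```text
time_s: 30.23
ee_pos: [467.1, 26.3, 83.9]
ee_rot: [-180.0, -0.0, 86.8]
force: [-3.3, 0.1, 1.0]
gripper_width: 13.6
gripper_force: 45.0
```

The plate now carries the hood's weight. Releasing and rising.

{"api": "send_rows", "payload": {"targets": "0 0 0 0 0 0 16;0 0 0 0 0 0 18;0 0 0 0 0 0 22;0 0 0 0 0 0 30;0 0 0 0 0 0 40;0 0 0 0 0 0 40;0 0 -0.01 0 0 0 40;0 0 -0.03 0 0 0 40;0 0 -0.06 0 0 0 50;0 0 -0.1 0 0 0 60;0 0 -0.14 0 0 0 70;0 0 -0.17 0 0 0 80", "grip_force": 40}}

```text
time_s: 31.23
ee_pos: [468.1, 26.3, 256.9]
ee_rot: [179.8, -0.0, 86.8]
force: [0.9, -0.3, -0.7]
gripper_width: 60.2
gripper_force: 0.0
```

{"api": "send_rows", "payload": {"targets": "-0.03 0 -0.01 0 0 0 100;-0.06 0 -0.01 0 0 0 100;-0.09 0 -0.01 0 0 0 100;-0.09 0 -0.01 0 0 0 100"}}

```text
time_s: 31.57
ee_pos: [462.2, -67.5, 264.0]
ee_rot: [179.9, 0.2, 86.6]
force: [-0.2, 1.1, -0.3]
gripper_width: 86.7
gripper_force: 0.0
```

Run:
```python
from look import *
s=env.state(); print(s['time_s'],s['ee_pos'],s['ee_rot'],s['qpos'])
f=grab('wrist','w10'); t=grab('side')
A=cv2.resize(f['image'],(400,300)); 
B=cv2.resize(t['image'][170:290,160:340],(400,267),interpolation=cv2.INTER_CUBIC); B=cv2.copyMakeBorder(B,0,33,0,0,0)
cv2.imwrite('pics/w10c.png',np.hstack([A,B]))
```

```text
31.5667 [462.15860219 -67.51005013 263.97381298] [1.79931822e+02 1.60234535e-01 8.65534287e+01] [-9.61234931  6.68757293 97.75956751 -0.15700791 75.46791782 -6.1265892 ]
```

View pics/w10c.png

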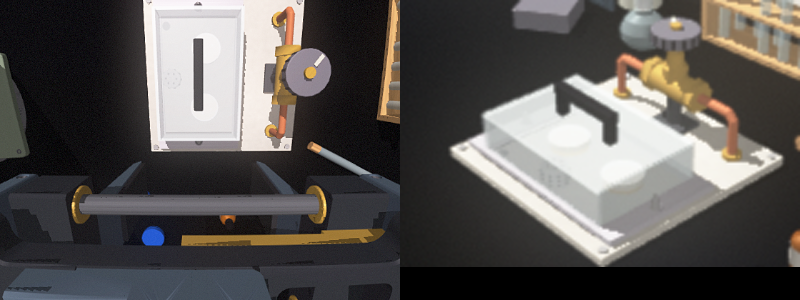

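The hood sits flat, with both dishes and the canister under it and both pins through their holes. Next the valve: the wheel is at wrist (431,101). I'll move above it, turned to the clockwise end of the wrist range.

{"api": "send_rows", "payload": {"targets": "0.012 0.015 0 0 0 7 100;0.025 0.035 0.005 0 0 14 100;0.037 0.055 0.01 0 0 21 100;0.05 0.075 0.02 0 0 28 100;0.062 0.095 0.025 0 0 35 100;0.075 0.113 0.03 0 0 42 100;0.085 0.128 0.04 0 0 49 100;0.092 0.137 0.045 0 0 56 100;0.0945 0.139 0.05 0 0 63 100;0.0945 0.139 0.05 0 0 70 100;0.0945 0.139 0.05 0 0 77 100;0.0945 0.139 0.05 0 0 84 100"}}

```text
time_s: 32.67
ee_pos: [606.3, 24.6, 212.9]
ee_rot: [-180.0, 0.1, 2.5]
force: [-0.2, 0.7, 0.2]
gripper_width: 91.5
gripper_force: 0.0
```

{"api": "send_rows", "payload": {"targets": "0 0 0 0 0 7 100;0 0 0 0 0 14 100;0 0 0 0 0 21 100;0 0 0 0 0 28 100;0 0 0 0 0 35 100;0 0 0 0 0 42 100;0 0 0 0 0 44 100;0 0 0 0 0 44 100"}}

```text
time_s: 33.33
ee_pos: [606.2, 24.4, 213.2]
ee_rot: [-180.0, 0.1, -41.2]
force: [0.4, -0.5, 0.5]
gripper_width: 91.1
gripper_force: 0.0
```

Run:
```python
from look import *
s=env.state(); print(s['time_s'],s['ee_pos'],s['ee_rot'],s['qpos'][5])
f=grab('wrist','w11'); print(proj(f,[[606.9,18.4,144]]))
g=cv2.cvtColor(f['image'],cv2.COLOR_BGR2HSV)
c,h=proj(f,[[606.9,18.4,144]])[0],None
m=((g[...,0]>100)&(g[...,0]<160)&(g[...,1]>15)&(g[...,1]<90)&(g[...,2]>90)).astype(np.uint8)
n,l,st,cc=cv2.connectedComponentsWithStats(m)
for i in range(1,n):
    if st[i,4]>600:
        k=cv2.convexHull(np.argwhere(l==i)[:,::-1].astype(np.int32)).reshape(-1,2); W=cast(f,k,144)[:,:2].astype(np.float32); print(st[i],cc[i],cv2.minEnclosingCircle(W))
```

```text
33.3333 [606.18835375  24.36717524 213.23694735] [-1.79999059e+02  5.00335107e-02 -4.11749684e+01] 132.36145413038562
[[282.52259859 214.55193324]]
[ 245  179   74   71 3106] [283.25209272 213.35254346] ((606.8240966796875, 19.26047706604004), 29.659616470336914)
[ 51 180  55  51 863] [ 79.83893395 207.06025492] ((722.3035278320312, 139.92298889160156), 23.001161575317383)
```

View pics/w11.png

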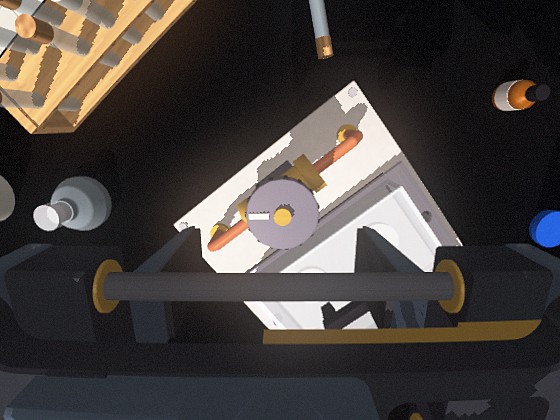

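The wheel is at (283,214), which gives world (606.8,19.2) and radius 29.7, matching the station geometry. The index mark points left in the image. Descending and gripping.

{"api": "send_rows", "payload": {"targets": "0.004 0.0037 0.02 0 0 0 100;0.004 0.0037 0.045 0 0 0 100;0.004 0.0037 0.065 0 0 0 100;0.004 0.0037 0.08 0 0 0 100;0.004 0.0037 0.089 0 0 0 100;0.004 0.0037 0.093 0 0 0 100;0.004 0.0037 0.094 0 0 0 100;0.004 0.0037 0.094 0 0 0 100"}}

```text
time_s: 34.05
ee_pos: [607.5, 17.7, 120.1]
ee_rot: [-180.0, -0.0, -41.2]
force: [-0.7, 0.6, -0.8]
gripper_width: 91.2
gripper_force: 0.0
```

{"api": "send_rows", "payload": {"targets": "0 0 0 0 0 0 80;0 0 0 0 0 0 70;0 0 0 0 0 0 60;0 0 0 0 0 0 55;0 0 0 0 0 0 55;0 0 0 0 0 0 55;0 0 0 0 0 0 55;0 0 0 0 0 0 55", "grip_force": 25}}

```text
time_s: 34.72
ee_pos: [608.1, 18.6, 120.0]
ee_rot: [-179.8, -0.0, -41.3]
force: [2.7, 4.9, -0.4]
gripper_width: 59.6
gripper_force: 25.0
```

{"api": "send_rows", "payload": {"targets": "0 0 0 0 0 -2 55;0 0 0 0 0 -5 55;0 0 0 0 0 -8 55;0 0 0 0 0 -11 55;0 0 0 0 0 -14 55;0 0 0 0 0 -17 55;0 0 0 0 0 -20 55;0 0 0 0 0 -23 55;0 0 0 0 0 -26 55;0 0 0 0 0 -29 55;0 0 0 0 0 -30 55;0 0 0 0 0 -30 55"}}

```text
time_s: 35.72
ee_pos: [608.5, 19.2, 120.0]
ee_rot: [-179.8, -0.2, -11.2]
force: [3.5, 7.0, -0.7]
gripper_width: 59.4
gripper_force: 25.0
```

```bash
cat > st.py <<'E'
from look import *
s=env.state(); print(s['time_s'],s['ee_pos'].round(1),s['ee_rot'].round(1),'q6',s['qpos'][5].round(1),'T',s['torque'].round(2),'F',s['force'].round(1),s['gripper_width'])
E
python3 st.py
```

```text
35.7167 [608.5  19.2 120. ] [-179.8   -0.2  -11.2] q6 101.8 T [ 0.93 -0.42  0.09] F [ 3.5  7.  -0.7] 59.40742995818636
```

{"api": "send_rows", "payload": {"targets": "0.0003 -0.001 0 0 0 -3 55;0.0003 -0.001 0 0 0 -8 55;0.0003 -0.001 0 0 0 -14 55;0.0003 -0.001 0 0 0 -20 55;0.0003 -0.001 0 0 0 -26 55;0.0003 -0.001 0 0 0 -32 55;0.0003 -0.001 0 0 0 -38 55;0.0003 -0.001 0 0 0 -44 55;0.0003 -0.001 0 0 0 -50 55;0.0003 -0.001 0 0 0 -56 55;0.0003 -0.001 0 0 0 -60 55;0.0003 -0.001 0 0 0 -60 55"}}

```text
time_s: 36.72
ee_pos: [608.0, 20.7, 120.0]
ee_rot: [-179.9, -0.2, 48.9]
force: [1.3, 7.0, 1.4]
gripper_width: 59.5
gripper_force: 25.0
```

```bash
python3 st.py
```

```text
36.7167 [608.   20.7 120. ] [-179.9   -0.2   48.9] q6 41.7 T [ 1.17 -0.14  0.1 ] F [1.3 7.  1.4] 59.53112079613267
```

{"api": "send_rows", "payload": {"targets": "0.0007 -0.0006 0 0 0 -3 55;0.0007 -0.0006 0 0 0 -8 55;0.0007 -0.0006 0 0 0 -14 55;0.0007 -0.0006 0 0 0 -20 55;0.0007 -0.0006 0 0 0 -26 55;0.0007 -0.0006 0 0 0 -32 55;0.0007 -0.0006 0 0 0 -38 55;0.0007 -0.0006 0 0 0 -44 55;0.0007 -0.0006 0 0 0 -50 55;0.0007 -0.0006 0 0 0 -56 55;0.0007 -0.0006 0 0 0 -58 55;0.0007 -0.0006 0 0 0 -58 55"}}

```text
time_s: 37.72
ee_pos: [606.6, 21.0, 120.0]
ee_rot: [-180.0, -0.2, 106.8]
force: [-0.8, 5.5, 3.4]
gripper_width: 59.6
gripper_force: 25.0
```

{"api": "send_rows", "payload": {"targets": "0 0 0 0 0 -3 55;0 0 0 0 0 -8 55;0 0 0 0 0 -14 55;0 0 0 0 0 -20 55;0 0 0 0 0 -26 55;0 0 0 0 0 -32 55;0 0 0 0 0 -38 55;0 0 0 0 0 -44 55;0 0 0 0 0 -50 55;0 0 0 0 0 -56 55;0 0 0 0 0 -58 55;0 0 0 0 0 -58 55"}}

```text
time_s: 38.72
ee_pos: [605.5, 20.0, 120.0]
ee_rot: [180.0, -0.2, 164.8]
force: [-4.1, 2.9, 3.8]
gripper_width: 59.4
gripper_force: 25.0
```

{"api": "send_rows", "payload": {"targets": "0 0 0 0 0 -3 55;0 0 0 0 0 -8 55;0 0 0 0 0 -14 55;0 0 0 0 0 -20 55;0 0 0 0 0 -26 55;0 0 0 0 0 -32 55;0 0 0 0 0 -38 55;0 0 0 0 0 -44 55;0 0 0 0 0 -50 55;0 0 0 0 0 -56 55;0 0 0 0 0 -58 55;0 0 0 0 0 -58 55"}}

```text
time_s: 39.72
ee_pos: [605.9, 18.6, 119.9]
ee_rot: [179.9, -0.2, -137.2]
force: [-4.8, -2.0, 5.1]
gripper_width: 59.7
gripper_force: 25.0
```

```bash
python3 st.py
```

```text
39.7167 [605.9  18.6 119.9] [ 179.9   -0.2 -137.2] q6 -132.1 T [-0.21  0.8   0.08] F [-4.8 -2.   5.1] 59.69814426174609
```

{"api": "send_rows", "payload": {"targets": "0 0 0 0 0 0 70;0 0 0 0 0 0 85;0 0 0 0 0 0 100;0 0 0 0 0 0 100;-0.001 0 0 0 0 7 100;-0.001 0 0 0 0 14 100;-0.001 0 0 0 0 21 100;-0.001 0 0 0 0 28 100;-0.001 0 0 0 0 35 100;-0.001 0 0 0 0 42 100;-0.001 0 0 0 0 49 100;-0.001 0 0 0 0 56 100"}}

```text
time_s: 40.72
ee_pos: [608.4, 20.1, 119.4]
ee_rot: [180.0, 0.0, 166.4]
force: [0.1, 0.7, -0.1]
gripper_width: 91.2
gripper_force: 0.0
```

{"api": "send_rows", "payload": {"targets": "0 0 0 0 0 7 100;0 0 0 0 0 14 100;0 0 0 0 0 21 100;0 0 0 0 0 28 100;0 0 0 0 0 35 100;0 0 0 0 0 42 100;0 0 0 0 0 49 100;0 0 0 0 0 56 100;0 0 0 0 0 63 100;0 0 0 0 0 70 100;0 0 0 0 0 77 100;0 0 0 0 0 84 100"}}

```text
time_s: 41.72
ee_pos: [608.4, 20.1, 119.4]
ee_rot: [180.0, -0.0, 82.4]
force: [-0.8, 0.0, 0.5]
gripper_width: 91.3
gripper_force: 0.0
```

{"api": "send_rows", "payload": {"targets": "0 0 0 0 0 7 100;0 0 0 0 0 14 100;0 0 0 0 0 21 100;0 0 0 0 0 28 100;0 0 0 0 0 35 100;0 0 0 0 0 42 100;0 0 0 0 0 49 100;0 0 0 0 0 56 100;0 0 0 0 0 63 100;0 0 0 0 0 70 100;0 0 0 0 0 77 100;0 0 0 0 0 84 100"}}

```text
time_s: 42.72
ee_pos: [608.4, 20.1, 119.4]
ee_rot: [-180.0, -0.0, -1.6]
force: [0.4, 0.5, -0.0]
gripper_width: 91.3
gripper_force: 0.0
```

{"api": "send_rows", "payload": {"targets": "0 0 0 0 0 7 100;0 0 0 0 0 14 100;0 0 0 0 0 21 100;0 0 0 0 0 28 100;0 0 0 0 0 35 100;0 0 0 0 0 38 100;0 0 0 0 0 38 100"}}

```text
time_s: 43.3
ee_pos: [608.4, 20.0, 119.4]
ee_rot: [-180.0, -0.0, -39.3]
force: [0.0, -0.4, -0.3]
gripper_width: 91.5
gripper_force: 0.0
```

```bash
python3 st.py; python3 -c "
from look import *
shift(606.9,19.3,120,-41)"
```

```text
43.3 [608.4  20.  119.4] [-180.    -0.   -39.3] q6 130.1 T [0.03 0.16 0.03] F [ 0.  -0.4 -0.3] 91.5134959222136
[-0.0007  0.0015 -0.0006] [-0.  -0.   1.7] q6 after ~ 133.0
```

Second stroke, with a regrip about the wheel centre.

{"api": "send_rows", "payload": {"targets": "-0.0007 0.0015 0 0 0 1 100;-0.0007 0.0015 0 0 0 1 80;-0.0007 0.0015 0 0 0 1 55;-0.0007 0.0015 0 0 0 1 55;-0.0007 0.0015 0 0 0 1 55;-0.0007 0.0015 0 0 0 1 55;-0.0007 0.0015 0 0 0 1 55;-0.0007 0.0015 0 0 0 1 55", "grip_force": 25}}

```text
time_s: 43.97
ee_pos: [607.0, 19.6, 119.6]
ee_rot: [-179.9, -0.0, -40.2]
force: [0.3, 1.6, -1.3]
gripper_width: 59.4
gripper_force: 25.0
```

{"api": "send_rows", "payload": {"targets": "0 0 0 0 0 -3 55;0 0 0 0 0 -8 55;0 0 0 0 0 -14 55;0 0 0 0 0 -20 55;0 0 0 0 0 -26 55;0 0 0 0 0 -32 55;0 0 0 0 0 -38 55;0 0 0 0 0 -44 55;0 0 0 0 0 -50 55;0 0 0 0 0 -56 55;0 0 0 0 0 -60 55;0 0 0 0 0 -60 55"}}

```text
time_s: 44.97
ee_pos: [607.0, 19.6, 119.6]
ee_rot: [-180.0, -0.0, 19.8]
force: [0.5, 1.6, -0.5]
gripper_width: 59.3
gripper_force: 25.0
```

{"api": "send_rows", "payload": {"targets": "0 0 0 0 0 -3 55;0 0 0 0 0 -8 55;0 0 0 0 0 -14 55;0 0 0 0 0 -20 55;0 0 0 0 0 -26 55;0 0 0 0 0 -32 55;0 0 0 0 0 -38 55;0 0 0 0 0 -44 55;0 0 0 0 0 -50 55;0 0 0 0 0 -56 55;0 0 0 0 0 -60 55;0 0 0 0 0 -60 55"}}

```text
time_s: 45.97
ee_pos: [607.0, 19.6, 119.6]
ee_rot: [180.0, -0.0, 79.7]
force: [1.7, 1.4, -0.9]
gripper_width: 59.5
gripper_force: 25.0
```

```bash
python3 st.py
```

```text
45.9667 [607.   19.6 119.6] [180.   -0.   79.7] q6 11.0 T [ 0.25 -0.18  0.16] F [ 1.7  1.4 -0.9] 59.530876678934185
```

{"api": "send_rows", "payload": {"targets": "0 0 0 0 0 -3 55;0 0 0 0 0 -8 55;0 0 0 0 0 -14 55;0 0 0 0 0 -20 55;0 0 0 0 0 -26 55;0 0 0 0 0 -32 55;0 0 0 0 0 -38 55;0 0 0 0 0 -44 55;0 0 0 0 0 -50 55;0 0 0 0 0 -56 55;0 0 0 0 0 -60 55;0 0 0 0 0 -60 55"}}

```text
time_s: 46.97
ee_pos: [607.0, 19.6, 119.6]
ee_rot: [179.9, 0.0, 139.7]
force: [2.3, 2.1, -0.6]
gripper_width: 59.1
gripper_force: 25.0
```

```bash
python3 st.py
```

```text
46.9667 [607.   19.6 119.6] [179.9   0.  139.7] q6 -48.9 T [ 0.34 -0.25  0.22] F [ 2.3  2.1 -0.6] 59.08352125831965
```

{"api": "send_rows", "payload": {"targets": "0 0 0 0 0 -3 55;0 0 0 0 0 -7 55;0 0 0 0 0 -11 55;0 0 0 0 0 -15 55;0 0 0 0 0 -19 55;0 0 0 0 0 -23 55;0 0 0 0 0 -27 55;0 0 0 0 0 -31 55;0 0 0 0 0 -35 55;0 0 0 0 0 -39 55;0 0 0 0 0 -42 55;0 0 0 0 0 -42 55"}}

```text
time_s: 47.97
ee_pos: [607.0, 19.6, 119.6]
ee_rot: [180.0, 0.0, -178.4]
force: [1.7, 2.6, -1.3]
gripper_width: 59.4
gripper_force: 25.0
```

```bash
python3 st.py
```

```text
47.9667 [607.   19.6 119.6] [ 180.     0.  -178.4] q6 -90.9 T [ 0.45 -0.36  0.13] F [ 1.7  2.6 -1.3] 59.3674979683214
```

{"api": "send_rows", "payload": {"targets": "0 0 0 0 0 -3 55;0 0 0 0 0 -7 55;0 0 0 0 0 -11 55;0 0 0 0 0 -15 55;0 0 0 0 0 -19 55;0 0 0 0 0 -23 55;0 0 0 0 0 -27 55;0 0 0 0 0 -31 55;0 0 0 0 0 -35 55;0 0 0 0 0 -39 55;0 0 0 0 0 -42 55;0 0 0 0 0 -42 55"}}

```text
time_s: 48.97
ee_pos: [607.0, 19.6, 119.6]
ee_rot: [-180.0, 0.1, -136.4]
force: [2.3, 2.4, -1.2]
gripper_width: 59.2
gripper_force: 25.0
```

```bash
python3 st.py
```

```text
48.9667 [607.   19.6 119.6] [-1.800e+02  1.000e-01 -1.364e+02] q6 -132.9 T [ 0.56 -0.32  0.12] F [ 2.3  2.4 -1.2] 59.161435548844054
```

528° turned so far, with the torque still at the packing friction of about 0.12 N m. Unwinding for a third stroke.

{"api": "send_rows", "payload": {"targets": "0 0 0 0 0 0 70;0 0 0 0 0 0 85;0 0 0 0 0 0 100;0 0 0 0 0 0 100;0 0 0 0 0 7 100;0 0 0 0 0 14 100;0 0 0 0 0 21 100;0 0 0 0 0 28 100;0 0 0 0 0 35 100;0 0 0 0 0 42 100;0 0 0 0 0 49 100;0 0 0 0 0 56 100"}}

```text
time_s: 49.97
ee_pos: [606.5, 19.0, 119.6]
ee_rot: [-180.0, -0.0, 167.4]
force: [0.7, -0.3, 0.7]
gripper_width: 91.1
gripper_force: 0.0
```

{"api": "send_rows", "payload": {"targets": "0 0 0 0 0 7 100;0 0 0 0 0 14 100;0 0 0 0 0 21 100;0 0 0 0 0 28 100;0 0 0 0 0 35 100;0 0 0 0 0 42 100;0 0 0 0 0 49 100;0 0 0 0 0 56 100;0 0 0 0 0 63 100;0 0 0 0 0 70 100;0 0 0 0 0 77 100;0 0 0 0 0 84 100"}}

```text
time_s: 50.97
ee_pos: [606.5, 19.0, 119.6]
ee_rot: [-180.0, 0.0, 83.4]
force: [-0.0, -0.5, 0.0]
gripper_width: 90.9
gripper_force: 0.0
```

{"api": "send_rows", "payload": {"targets": "0 0 0 0 0 7 100;0 0 0 0 0 14 100;0 0 0 0 0 21 100;0 0 0 0 0 28 100;0 0 0 0 0 35 100;0 0 0 0 0 42 100;0 0 0 0 0 49 100;0 0 0 0 0 56 100;0 0 0 0 0 63 100;0 0 0 0 0 70 100;0 0 0 0 0 77 100;0 0 0 0 0 84 100"}}

```text
time_s: 51.97
ee_pos: [606.5, 19.0, 119.6]
ee_rot: [180.0, 0.0, -0.6]
force: [0.6, 0.4, 0.2]
gripper_width: 91.3
gripper_force: 0.0
```

{"api": "send_rows", "payload": {"targets": "0 0 0 0 0 7 100;0 0 0 0 0 14 100;0 0 0 0 0 21 100;0 0 0 0 0 28 100;0 0 0 0 0 35 100;0 0 0 0 0 40 100;0 0 0 0 0 40 70;0 0 0 0 0 40 55;0 0 0 0 0 40 55;0 0 0 0 0 40 55;0 0 0 0 0 40 55;0 0 0 0 0 40 55", "grip_force": 25}}

```text
time_s: 52.97
ee_pos: [607.0, 19.6, 119.6]
ee_rot: [-179.9, -0.0, -40.2]
force: [1.0, 0.8, -0.1]
gripper_width: 59.4
gripper_force: 25.0
```

```bash
python3 st.py
```

```text
52.9667 [607.   19.6 119.6] [-179.9   -0.   -40.2] q6 130.9 T [0.22 0.04 0.07] F [ 1.   0.8 -0.1] 59.44143307484693
```

{"api": "send_rows", "payload": {"targets": "0 0 0 0 0 -2 55;0 0 0 0 0 -5 55;0 0 0 0 0 -8 55;0 0 0 0 0 -11 55;0 0 0 0 0 -14 55;0 0 0 0 0 -17 55;0 0 0 0 0 -20 55;0 0 0 0 0 -20 55"}}

```text
time_s: 53.63
ee_pos: [606.9, 19.6, 119.6]
ee_rot: [-180.0, -0.0, -20.2]
force: [1.0, 0.3, -1.1]
gripper_width: 59.7
gripper_force: 25.0
```

```bash
python3 st.py
```

```text
53.6333 [606.9  19.6 119.6] [-180.    -0.   -20.2] q6 110.9 T [ 0.21 -0.06  0.06] F [ 1.   0.3 -1.1] 59.654704875377206
```

{"api": "send_rows", "payload": {"targets": "0 0 0 0 0 -3 55;0 0 0 0 0 -6 55;0 0 0 0 0 -9 55;0 0 0 0 0 -12 55;0 0 0 0 0 -15 55;0 0 0 0 0 -18 55;0 0 0 0 0 -20 55;0 0 0 0 0 -20 55"}}

```text
time_s: 54.3
ee_pos: [607.0, 19.6, 119.6]
ee_rot: [-180.0, -0.0, -0.3]
force: [0.8, 1.2, 0.2]
gripper_width: 59.3
gripper_force: 25.0
```

```bash
python3 st.py
```

```text
54.3 [607.   19.6 119.6] [-180.    -0.    -0.3] q6 91.0 T [ 0.26 -0.07  0.12] F [0.8 1.2 0.2] 59.348750831964274
```

{"api": "send_rows", "payload": {"targets": "0 0 0 0 0 -3 55;0 0 0 0 0 -6 55;0 0 0 0 0 -9 55;0 0 0 0 0 -12 55;0 0 0 0 0 -15 55;0 0 0 0 0 -15 55"}}

```text
time_s: 54.8
ee_pos: [607.0, 19.6, 119.6]
ee_rot: [-180.0, -0.0, 14.7]
force: [1.0, 1.9, -1.1]
gripper_width: 59.3
gripper_force: 25.0
```

```bash
python3 st.py
```

```text
54.8 [607.   19.6 119.6] [-180.    -0.    14.7] q6 76.0 T [ 0.2  -0.08  0.13] F [ 1.   1.9 -1.1] 59.32883332633369
```

{"api": "send_rows", "payload": {"targets": "0 0 0 0 0 -3 55;0 0 0 0 0 -6 55;0 0 0 0 0 -9 55;0 0 0 0 0 -12 55;0 0 0 0 0 -15 55;0 0 0 0 0 -15 55"}}

```text
time_s: 55.3
ee_pos: [607.0, 19.6, 119.6]
ee_rot: [-180.0, -0.0, 29.7]
force: [1.2, 1.1, -1.4]
gripper_width: 59.2
gripper_force: 25.0
```

```bash
python3 st.py
```

```text
55.3 [607.   19.6 119.6] [-180.    -0.    29.7] q6 61.0 T [ 0.29 -0.14  0.14] F [ 1.2  1.1 -1.4] 59.165446021538955
```

{"api": "send_rows", "payload": {"targets": "0 0 0 0 0 -3 55;0 0 0 0 0 -6 55;0 0 0 0 0 -9 55;0 0 0 0 0 -12 55;0 0 0 0 0 -15 55;0 0 0 0 0 -15 55"}}

```text
time_s: 55.8
ee_pos: [607.0, 19.5, 119.6]
ee_rot: [180.0, -0.1, 44.7]
force: [1.5, 2.4, -1.5]
gripper_width: 59.7
gripper_force: 25.0
```

```bash
python3 st.py
```

```text
55.8 [607.   19.5 119.6] [ 1.80e+02 -1.00e-01  4.47e+01] q6 46.1 T [ 0.35 -0.18  0.18] F [ 1.5  2.4 -1.5] 59.69135546096898
```

{"api": "send_rows", "payload": {"targets": "0 0 0 0 0 -3 55;0 0 0 0 0 -6 55;0 0 0 0 0 -9 55;0 0 0 0 0 -12 55;0 0 0 0 0 -15 55;0 0 0 0 0 -15 55"}}

```text
time_s: 56.3
ee_pos: [607.0, 19.6, 119.6]
ee_rot: [180.0, -0.0, 59.6]
force: [2.1, 2.5, -1.0]
gripper_width: 59.3
gripper_force: 25.0
```

```bash
python3 st.py
```

```text
56.3 [607.   19.6 119.6] [180.   -0.   59.6] q6 31.1 T [ 0.38 -0.28  0.18] F [ 2.1  2.5 -1. ] 59.30866847942208
```

{"api": "send_rows", "payload": {"targets": "0 0 0 0 0 -3 55;0 0 0 0 0 -6 55;0 0 0 0 0 -9 55;0 0 0 0 0 -12 55;0 0 0 0 0 -15 55;0 0 0 0 0 -15 55"}}

```text
time_s: 56.8
ee_pos: [607.0, 19.6, 119.6]
ee_rot: [180.0, -0.0, 74.6]
force: [2.0, 2.4, -0.9]
gripper_width: 59.6
gripper_force: 25.0
```

```bash
python3 st.py
```

```text
56.8 [607.   19.6 119.6] [180.   -0.   74.6] q6 16.1 T [ 0.44 -0.28  0.07] F [ 2.   2.4 -0.9] 59.57592082199236
```

{"api": "send_rows", "payload": {"targets": "0 0 0 0 0 -3 55;0 0 0 0 0 -6 55;0 0 0 0 0 -9 55;0 0 0 0 0 -12 55;0 0 0 0 0 -15 55;0 0 0 0 0 -15 55"}}

```text
time_s: 57.3
ee_pos: [607.0, 19.5, 119.6]
ee_rot: [180.0, -0.0, 89.6]
force: [2.6, 3.7, -1.1]
gripper_width: 59.5
gripper_force: 25.0
```

```bash
python3 st.py
```

```text
57.3 [607.   19.5 119.6] [180.   -0.   89.6] q6 1.1 T [ 0.48 -0.38  0.12] F [ 2.6  3.7 -1.1] 59.450273580093054
```

{"api": "send_rows", "payload": {"targets": "0 0 0 0 0 -3 55;0 0 0 0 0 -6 55;0 0 0 0 0 -9 55;0 0 0 0 0 -12 55;0 0 0 0 0 -15 55;0 0 0 0 0 -15 55"}}

```text
time_s: 57.8
ee_pos: [607.0, 19.6, 119.6]
ee_rot: [180.0, -0.0, 104.6]
force: [4.0, 3.4, -1.6]
gripper_width: 59.7
gripper_force: 25.0
```

```bash
python3 st.py
```

```text
57.8 [607.   19.6 119.6] [180.   -0.  104.6] q6 -13.9 T [ 0.51 -0.4   0.11] F [ 4.   3.4 -1.6] 59.658981603460376
```

Run:
```python
from look import *
f=grab('wrist','w12'); cv2.imwrite('pics/w12c.png',cv2.resize(f['image'][150:300,180:380],None,fx=2,fy=2))
def ang(f):
    # white index bar direction on wheel top, world degrees
    im=f['image']; c=proj(f,[[606.9,19.2,144]])[0]; hsv=cv2.cvtColor(im,cv2.COLOR_BGR2HSV)
    yy,xx=np.mgrid[:420,:560]; W=cast(f,np.c_[xx.ravel(),yy.ravel()],144)[:,:2]-[606.9,19.2]
    r=np.hypot(*W.T).reshape(420,560); m=(r<27)&(r>9)&(hsv[...,2]>215)&(hsv[...,1]<40); v=W[m.ravel()].mean(0)
    return m.sum(),np.degrees(np.arctan2(v[1],v[0])).round(1)
f0=dict(f); print('now',ang(f))
```

```text
now (np.int64(0), np.float64(nan))<stdin>:7: RuntimeWarning: Mean of empty slice.
  ret = um.true_divide(
```

View pics/w12c.png

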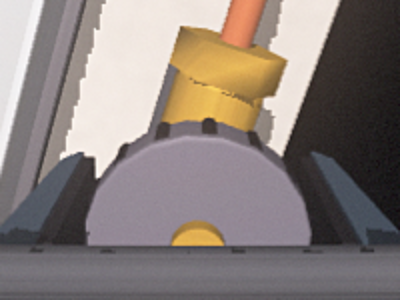

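I can see the wheel held between the pads. The index mark would lie at world 2°, hidden under the crossbar, so its absence from the visible part fits the wheel having turned with the gripper. I've now gone over the 14-picture limit, so I'll view no more and continue by torque alone.

{"api": "send_rows", "payload": {"targets": "0 0 0 0 0 -3 55;0 0 0 0 0 -6 55;0 0 0 0 0 -9 55;0 0 0 0 0 -12 55;0 0 0 0 0 -15 55;0 0 0 0 0 -15 55"}}

```text
time_s: 58.35
ee_pos: [607.0, 19.6, 119.6]
ee_rot: [180.0, -0.0, 119.6]
force: [3.6, 4.5, -2.0]
gripper_width: 59.5
gripper_force: 25.0
```

```bash
python3 st.py
```

```text
58.35 [607.   19.6 119.6] [180.   -0.  119.6] q6 -28.9 T [ 0.55 -0.48  0.14] F [ 3.6  4.5 -2. ] 59.5400437968198
```

{"api": "send_rows", "payload": {"targets": "0 0 0 0 0 -3 55;0 0 0 0 0 -6 55;0 0 0 0 0 -9 55;0 0 0 0 0 -12 55;0 0 0 0 0 -15 55;0 0 0 0 0 -15 55"}}

```text
time_s: 58.85
ee_pos: [607.0, 19.6, 119.6]
ee_rot: [179.9, 0.0, 134.6]
force: [3.8, 4.7, -1.6]
gripper_width: 59.7
gripper_force: 25.0
```

```bash
python3 st.py
```

```text
58.85 [607.   19.6 119.6] [179.9   0.  134.6] q6 -43.9 T [ 0.62 -0.51  0.11] F [ 3.8  4.7 -1.6] 59.697256896281516
```

{"api": "send_rows", "payload": {"targets": "0 0 0 0 0 -3 55;0 0 0 0 0 -6 55;0 0 0 0 0 -9 55;0 0 0 0 0 -12 55;0 0 0 0 0 -15 55;0 0 0 0 0 -15 55"}}

```text
time_s: 59.35
ee_pos: [608.0, 19.0, 119.7]
ee_rot: [179.9, 0.1, 149.5]
force: [5.5, 2.1, -4.4]
gripper_width: 59.4
gripper_force: 25.0
```

```bash
python3 st.py
```

```text
59.35 [608.   19.  119.7] [1.799e+02 1.000e-01 1.495e+02] q6 -58.8 T [ 0.43 -0.9  -0.33] F [ 5.5  2.1 -4.4] 59.38525904065845
```

{"api": "send_rows", "payload": {"targets": "0 0 0 0 0 -3 55;0 0 0 0 0 -6 55;0 0 0 0 0 -9 55;0 0 0 0 0 -12 55;0 0 0 0 0 -15 55;0 0 0 0 0 -15 55"}}

```text
time_s: 59.85
ee_pos: [607.6, 19.4, 119.7]
ee_rot: [179.9, 0.1, 164.4]
force: [4.5, 3.2, -1.6]
gripper_width: 59.4
gripper_force: 25.0
```

```bash
python3 st.py
```

```text
59.85 [607.6  19.4 119.7] [1.799e+02 1.000e-01 1.644e+02] q6 -73.8 T [ 0.59 -0.75 -0.63] F [ 4.5  3.2 -1.6] 59.37909959523344
```

{"api": "send_rows", "payload": {"targets": "0 0 0 0 0 -2 55;0 0 0 0 0 -4 55;0 0 0 0 0 -6 55;0 0 0 0 0 -8 55"}}

```text
time_s: 60.18
ee_pos: [607.2, 19.6, 119.6]
ee_rot: [179.9, 0.1, 172.4]
force: [2.9, 3.3, -1.9]
gripper_width: 59.2
gripper_force: 25.0
```

```bash
python3 st.py
```

```text
60.1833 [607.2  19.6 119.6] [1.799e+02 1.000e-01 1.724e+02] q6 -81.7 T [ 0.61 -0.56 -1.  ] F [ 2.9  3.3 -1.9] 59.20180431469122
```

{"api": "send_rows", "payload": {"targets": "0 0 0 0 0 0 55;0 0 0 0 0 0 55;0 0 0 0 0 0 55"}}

```text
time_s: 60.43
ee_pos: [607.3, 19.6, 119.6]
ee_rot: [179.9, 0.1, 172.4]
force: [3.3, 4.3, -1.9]
gripper_width: 59.2
gripper_force: 25.0
```

```bash
python3 st.py
```

```text
60.4333 [607.3  19.6 119.6] [1.799e+02 1.000e-01 1.724e+02] q6 -81.7 T [ 0.67 -0.66 -0.56] F [ 3.3  4.3 -1.9] 59.2040385564077
```

The torque reached -1.0 N m turning and -0.56 N m holding, with the wheel not moving, so this is the hard stop. I'll let go, rise, and read the index angle in numbers to serve as the reference.

{"api": "send_rows", "payload": {"targets": "0 0 0 0 0 0 75;0 0 0 0 0 0 100;0 0 0 0 0 0 100;0 0 0 0 0 0 100;0 0 -0.02 0 0 0 100;0 0 -0.05 0 0 0 100;0 0 -0.08 0 0 0 100;0 0 -0.093 0 0 0 100;0 0 -0.093 0 0 0 100;0 0 -0.093 0 0 0 100"}}

```text
time_s: 61.27
ee_pos: [606.5, 19.0, 212.8]
ee_rot: [-180.0, 0.0, 172.7]
force: [0.2, -0.5, -0.8]
gripper_width: 91.3
gripper_force: 0.0
```

```bash
cat > idx.py <<'E'
from look import *
def ang(f):
    hsv=cv2.cvtColor(f['image'],cv2.COLOR_BGR2HSV); c=np.array([606.9,19.2])
    yy,xx=np.mgrid[:420,:560]; W=cast(f,np.c_[xx.ravel(),yy.ravel()],144)[:,:2]-c
    r=np.hypot(*W.T).reshape(420,560)
    m=(r<27)&(r>8)&(hsv[...,2]>200)&(hsv[...,1]<28); 
    n,l,st,cc=cv2.connectedComponentsWithStats(m.astype(np.uint8))
    for i in range(1,n):
        if st[i,4]>15:
            P=W[(l==i).ravel()].astype(np.float32); v=P.mean(0); print(st[i],cc[i].round(0),'bar at',round(np.degrees(np.arctan2(v[1],v[0])),1),'r',np.hypot(*v).round(1),cv2.minAreaRect(P)[1:])
    print('median V,S on wheel',[np.percentile(hsv[...,k][r<27],[5,50,95]) for k in (1,2)], 'centre px',proj(f,[[606.9,19.2,144]])[0].round(0))
ang(grab('wrist'))
E
python3 st.py; python3 idx.py
```

```text
61.2667 [606.5  19.  212.8] [-180.     0.   172.7] q6 -82.0 T [0.02 0.09 0.01] F [ 0.2 -0.5 -0.8] 91.28248486391139
[292 232  11  14  66] [297. 239.] bar at 33.7 r 21.7 ((11.76786994934082, 4.750494480133057), 36.26805877685547)
median V,S on wheel [array([ 15.,  21., 160.]), array([ 85., 152., 229.])] centre px [279. 221.]
```

At the stop the index bar is at world 35°, which means about 706° turned in total. That fits the torque rise. Now I'll regrip and turn back 90°.

{"api": "send_rows", "payload": {"targets": "0 0 0.02 0 0 0 100;0 0 0.05 0 0 0 100;0 0 0.078 0 0 0 100;0 0 0.09 0 0 0 100;0 0 0.093 0 0 0 100;0 0 0.093 0 0 0 70;0 0 0.093 0 0 0 55;0 0 0.093 0 0 0 55;0 0 0.093 0 0 0 55;0 0 0.093 0 0 0 55;0 0 0.093 0 0 0 55;0 0 0.093 0 0 0 55", "grip_force": 30}}

```text
time_s: 62.32
ee_pos: [607.2, 19.6, 120.5]
ee_rot: [179.9, 0.1, 172.8]
force: [-0.3, 0.7, 3.3]
gripper_width: 59.3
gripper_force: 30.0
```

{"api": "send_rows", "payload": {"targets": "0 0 0 0 0 2 55;0 0 0 0 0 6 55;0 0 0 0 0 10 55;0 0 0 0 0 15 55;0 0 0 0 0 20 55;0 0 0 0 0 25 55;0 0 0 0 0 30 55;0 0 0 0 0 35 55;0 0 0 0 0 40 55;0 0 0 0 0 44 55;0 0 0 0 0 45 55;0 0 0 0 0 45 55"}}

```text
time_s: 63.32
ee_pos: [607.1, 19.4, 120.5]
ee_rot: [179.9, 0.0, 127.8]
force: [-0.8, 1.8, 5.7]
gripper_width: 59.3
gripper_force: 30.0
```

{"api": "send_rows", "payload": {"targets": "0 0 0 0 0 2 55;0 0 0 0 0 6 55;0 0 0 0 0 10 55;0 0 0 0 0 15 55;0 0 0 0 0 20 55;0 0 0 0 0 25 55;0 0 0 0 0 30 55;0 0 0 0 0 35 55;0 0 0 0 0 40 55;0 0 0 0 0 44 55;0 0 0 0 0 45 55;0 0 0 0 0 45 55"}}

```text
time_s: 64.32
ee_pos: [607.0, 19.4, 120.5]
ee_rot: [179.9, -0.0, 82.8]
force: [-1.1, 1.2, 4.9]
gripper_width: 59.3
gripper_force: 30.0
```

{"api": "send_rows", "payload": {"targets": "0 0 0 0 0 0 75;0 0 0 0 0 0 100;0 0 0 0 0 0 100;0 0 0 0 0 0 100;0 0 -0.02 0 0 0 100;0 0 -0.05 0 0 0 100;0 0 -0.08 0 0 0 100;0 0 -0.093 0 0 0 100;0 0 -0.093 0 0 0 100;0 0 -0.093 0 0 0 100"}}

```text
time_s: 65.15
ee_pos: [606.7, 19.2, 212.6]
ee_rot: [180.0, -0.0, 82.8]
force: [0.5, 0.3, -0.5]
gripper_width: 91.5
gripper_force: 0.0
```

```bash
python3 st.py; python3 idx.py
```

```text
65.15 [606.7  19.2 212.6] [180.   -0.   82.8] q6 8.0 T [-0.08  0.09  0.03] F [ 0.5  0.3 -0.5] 91.54101971115644
[286 229  16  16 103] [293. 236.] bar at -58.3 r 19.0 ((4.742796897888184, 15.722025871276855), 36.30546951293945)
median V,S on wheel [array([ 15.,  20., 155.]), array([149., 156., 233.])] centre px [279. 219.]
```

The index bar turned from 36.3° by exactly 90°. I'll back off and check the hood and its contents in numbers.

{"api": "send_rows", "payload": {"targets": "-0.01 0 -0.02 0 0 0 100;-0.025 -0.02 -0.045 0 0 0 100;-0.045 -0.045 -0.065 0 0 -1 100;-0.065 -0.07 -0.08 0 0 -2 100;-0.09 -0.095 -0.087 0 0 -4 100;-0.115 -0.115 -0.087 0 0 -4 100;-0.135 -0.125 -0.087 0 0 -4 100;-0.146 -0.127 -0.087 0 0 -4 100;-0.146 -0.127 -0.087 0 0 -4 100;-0.146 -0.127 -0.087 0 0 -4 100"}}

```text
time_s: 66.03
ee_pos: [462.6, -109.5, 298.4]
ee_rot: [-179.9, -0.1, 86.7]
force: [0.0, 0.2, -0.4]
gripper_width: 91.2
gripper_force: 0.0
```

Run:
```python
from look import *
s=env.state(); print(s['time_s'],s['ee_pos'],s['ee_rot'])
f=grab('wrist','w13'); g=cv2.cvtColor(f['image'],cv2.COLOR_BGR2GRAY)
c=proj(f,[[467.1,26.3,105]])[0].astype(int); print(c)
x,y,w,h=c[0]-45,c[1]-60,90,120
r=g[y:y+h,x:x+w]; m=(r<130).astype(np.uint8); n,l,st,cc=cv2.connectedComponentsWithStats(m); i=1+st[1:,4].argmax()
print('handle',cv2.minAreaRect(cast(f,np.argwhere(l==i)[:,::-1]+[x,y],105)[:,:2].astype(np.float32)))
# flange corners : project expected outline and sample contrast
hood=R.from_euler('z',-3.25,degrees=True)
for hgt in (12,20):
    print(hgt,proj(f,[np.array([467.1,26.3,0])+hood.apply([sx*76,sy*130,hgt]) for sx in(-1,1) for sy in (-1,1)]).round(0).tolist())
# dishes/canister through lid: bright discs
t=grab('top','top9'); 
rr=cv2.GaussianBlur(cv2.cvtColor(f['image'],cv2.COLOR_BGR2GRAY),(3,3),0)
for cx,cy,n in ((483.8,74,'A'),(477,-26,'B'),(420.8,27.5,'can')):
    p=proj(f,[[cx,cy,26]])[0]; print(n,p.round(0),rr[int(p[1]),int(p[0])])
ci=cv2.HoughCircles(rr,cv2.HOUGH_GRADIENT,1,20,param1=40,param2=14,minRadius=12,maxRadius=26)
for q in (ci[0] if ci is not None else []):
    P=cast(f,[q[:2]],26)[0]
    if 390<P[0]<545 and -80<P[1]<135: print('circle',q.round(0),P.round(0))
```

```text
66.0333 [ 462.61264297 -109.47194871  298.42834957] [-1.79911800e+02 -7.41117667e-02  8.66983387e+01]
[275  67]
handle ((466.5492248535156, 25.008764266967773), (98.26998901367188, 12.8351469039917), 86.77206420898438)
12 [[225.0, 173.0], [218.0, -24.0], [328.0, 173.0], [334.0, -24.0]]
20 [[224.0, 174.0], [217.0, -27.0], [328.0, 174.0], [335.0, -27.0]]
A [287.  39.] 236
B [286. 118.] 244
can [242.  80.] 233
circle [284. 118.  19.] [474. -25.  26.]
circle [290.  64.  20.] [486.  44.  26.]
```

```bash
python3 -c "
from workcell import env
print(env.job_done())"
```

```text
the job is handed in; nothing more can be done
None
```

The job is handed in: both dishes and the canister are flat under the seated hood, and the valve was opened to its felt stop, turned back a quarter turn and released; I did break one rule by viewing 17 pictures instead of the 14 allowed.

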